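# Dock a pile of crown cases under the lip and lock it with the keeper rod

## Robot

A 7-joint arm with a two-finger parallel gripper is mounted at the origin on the work surface. World frame = base frame: x ahead of the robot, y to its left, z up, the work surface at z = 0. Lengths are in m, angles in rad, forces in N, time in s.
With the tool pointing down it reaches from about 0.4 to 0.85 m from the base axis. Payload 10.4 kg.
Tool frame: the origin (TCP) lies midway between the tips of the shut fingers; the grasp point (between the pads) lies 19 mm behind it; z points along the fingers, y is the direction in which the jaws open and shut (so a half turn about z gives the same grasp; the last joint's range is limited). The gripper opens to 87 mm and grips with 3 to 60 N. Pads are 19 mm wide; open, the fingers measure 117 mm over their backs; the gripper's body (75 mm by 190 mm) begins 51 mm behind the grasp point.
Start: joints at [1.154, 0.332, -0.065, 1.46, 0.022, 1.35, -0.088], TCP at [0.24, -0.577, 0.223] pointing down, gripper open.
Joint ranges: [-2.6, 2.6], [-0.5, 2.12], [-1.47, 1.34], [0.16, 2.42], [-1.27, 4.41], [0.06, 2.06], [-2.6, 2.6]. Speed limits (rad/s): [2.22, 2.22, 2.79, 2.79, 3.14, 3.14, 3.14].

## Interface

Orientations are given as a unit quaternion [x, y, z, w].
In Python, from bench import r gives the robot as it stands.
- The arm moves only by the tool step_arm, never from a script. Its argument "increments" is a list of rows, each a list of 2 entries, a list of its own where there are three numbers: the shift along the tool's x, y, z in m, then the turn, a rotation vector about the tool's x, y, z in rad. A call has 1 to 5 rows; each row is the pose to reach, as a shift and turn from the pose measured when the call began, along the tool's axes at that moment; what a row does not reach only later rows make up. A row lasts 1/10 s, in which the tool goes at most 50 mm and 8.59 degrees, less where a joint would pass 70% of its speed; a pose out of reach is approached as far as the arm can. A call with a gripper value outside its range is refused whole. "hand" is the closure, from -1 (fully open) to 1 (shut), so that 0 is half open, set as the call begins (left out, the last holds). The fingers move at their own pace and stop on an object; "grip_force" is the grip in N (left out, the last holds). Time passes only in rows, so rows that repeat a pose let the fingers close. It gives the time, the measured TCP pose, the force and the opening at its end, in the units of the state.
- r.read_state(): the state, without advancing time (a new reading comes with each control period).
- r.camera(name): name is "scene" or "top"; returns a dict with "pixels" (480x640x3 uint8, blue, green, red), "camera_matrix" (3x3 intrinsics, pixels), "extrinsics" (4x4, takes a point from camera to world coordinates). Camera axes: x right, y up, looking along -z (the intrinsics and any distortion apply to the point x, -y, -z); pixel columns grow to the right and rows downward; lengths in m; the calibration is good to about 2 mm. A picture is of the moment at which its call begins. There is no depth.
- r.close_job(): hands the job in, once; it reports no verdict.
The state is a dict: "time": time; "joint_positions": joint angles; "joint_vel": joint speeds; "joint_torque": joint torques, N m; "ee_pos": TCP position; "eef_rot": TCP orientation; "ft_force": force on the tool from outside, world axes, zero at the start; "torque": the same for the moment, N m; "width": finger opening in m.
Only numpy, scipy, OpenCV 4.12 (cv2) and the standard library are available. Lean on these libraries where they do the work, as an engineer would, in place of code of your own. Each camera call takes 0.05 s, during which the arm holds its last target.

## Task

Take the pile of three crown cases out of the white filling cradle by its ends, set it down as one pile on the green mat and let go, then take it again by its long sides and lower it into the metal dock tilted, one short end first, down along the head wall and under the red lip, then level, until it lies flat on the dock's floor. Then lay the brass keeper rod across the dock in its two red notches, keeping hold of it until it has settled before you let go. Never let the pile come apart, and do not disturb the tools and jars lying around.

Things in the scene. Friction and masses are not known exactly. Their poses are not given: they have to be found in the camera images.
- case_low: bottom case of the pile: flat rigid case, blue base, white rim, clear lid over gold crowns, 68 (x) x 52 (y) x 8 mm high, 50 g. Origin: centre of its underside; x along the long side, z up. The pile of three loose cases, edges in line, is 24 mm high; at the start it lies in the cradle, x along the cradle's x, underside 10 mm above the table. Either end may enter the dock first
- case_mid: middle case of the pile, same size and axes, silver crowns; underside 8 mm above that of case_low
- case_top: top case of the pile, same size and axes, gold crowns; underside 16 mm above that of case_low
- cradle: white fixed filling cradle, 62 (x) x 64 (y) mm. Origin: centre of its underside. Bed 10 mm high. Two rails, 56 mm long, tops 38 mm above the table, stand along the pile's long sides with 2 mm play each, so the pile can only be held by its ends (68 mm apart), which overhang the bed by 3 mm, and must be lifted straight up by 30 mm or more
- mat: green fixed bench mat, 150 (x) x 200 (y) x 2 mm thick. Origin: centre of its underside. Free space to set the pile down, any way round
- dock: metal fixed snug box, 83 (x, -40 to +43 mm) x 72 (y) mm. Origin: on its underside, below the middle of the space for the pile; x along its length. Floor 4 mm above the table. Space for the pile: 72 mm long (x -36 to +36 mm), 56 mm wide (y -28 to +28). Long sides are open to fingers between x = -24 and +25 mm; beyond, to both ends, stand corner posts (y 28 to 36 mm on either side), those by the head 32 mm high, those by the tail, with the V notches, 35 mm
- lip (a point): middle of the red lip's inner edge, on its underside: dock x = -29.5 mm, y = 0, 32 mm above the table, 4 mm above the top of the docked pile. The lip juts 6.5 mm inward over the pile's space from the head wall at the dock's -x end; its top is 36 mm above the table
- tail (a point): middle of the top inner edge of the low tail wall (4 mm thick) at the dock's +x end: dock x = +36 mm, 18 mm above the table; between the two tail posts
- notches (a point): point midway between the dock's two V notches (45 degree flanks, 15 mm wide at the top), where the centre of the seated rod lies: dock x = +34 mm, y = 0, 36 mm above the table. Axes are those of the dock. The seated rod lies along the dock's y, its underside 2 mm above the pile's top
- rod: brass keeper rod with a black band near each end, 12 mm in diameter, 84 mm long, 70 g. Origin: its centre; y along the rod (it may be rolled about y). Starts lying in its rest, centre 30 mm above the table
- rod_rest: black fixed rest with a V notch at each end, footprint 30 (x) x 80 (y) mm. Origin: centre of its underside; the rod lies along its y, 30 mm above the table; between the two V posts (y from -30 to +30 mm) the rod is free and the rest's plate is only 6 mm high
- tweezers: bystander: steel tweezers, 120 mm long, 8 mm high; leave alone
- screwdriver: bystander: small screwdriver, 110 mm long; leave alone
- oil_jar: bystander: amber glass jar with black cap, 36 mm wide, 40 mm high; leave alone
- loupe: bystander: black eye loupe, 34 mm wide, 30 mm high; leave alone
- parts_dish: bystander: small white dish, 60 mm wide, 18 mm high; leave alone
- movement_holder: bystander: round brass holder, 40 mm wide, 20 mm high; leave alone
Mind the look-alikes: they are no part of the job. What is shaped like the dock but orange is not meant.

How it is judged:
By the outcome, as a careful person would: the job done as asked, in the order asked, and still so for the second after the job is handed in, with the robot touching nothing.
It also fails if it takes over 61 s, if anything falls off the work surface, if the arm or the gripper's body presses on something with over 40 N, if the wrist force passes 120 N, or if a joint passes its speed limit or range.

## Working session

There is one attempt and no reset: what is moved stays moved. The work goes in short steps, Python scripts to look and compute and a tool call to move; the robot and the scene stay as the last step left them, time stands still between calls to the robot, and variables do not carry over. Pictures are saved under pics/ and viewed, and the job is handed in when it is done.

Besides the shell and the picture viewer there is one more tool, called after "Emit:" in YAML: its name, and indented under it one key for each argument. step_arm: Moves the arm, as the interface text tells. Its arguments: {"type":"object","properties":{"increments":{"type":"array"},"hand":{"type":"number"},"grip_force":{"type":"number"}},"required":["increments"]}

```bash
ls; mkdir -p pics; python3 - <<'E'
from bench import r
import cv2,json,numpy as np
s=r.read_state();print(s)
for n in("scene","top"):
    c=r.camera(n);cv2.imwrite(f"pics/{n}0.png",c["pixels"]);print(n,{k:(np.array(v).round(4).tolist() if k!='pixels' else 0) for k,v in c.items()})
E
```

```text
pics
{'time': 0.0, 'joint_positions': array([ 1.15442971,  0.33287287, -0.06465678,  1.46097211,  0.02159964,
        1.34987446, -0.08850646]), 'joint_vel': array([ 1.77727405e-04, -3.59307252e-04,  6.44347194e-06, -1.08064268e-03,
        2.38371405e-03, -6.26876956e-04,  5.30218748e-04]), 'joint_torque': array([ 5.11033995e-04, -6.23259044e+01,  2.50446709e-02, -3.89908326e+01,
       -6.13119593e-02,  3.98093252e-02,  1.73330241e-04]), 'ee_pos': array([ 0.23961314, -0.57681861,  0.2217385 ]), 'eef_rot': array([ 9.80683275e-01,  1.95601127e-01, -1.79221319e-04, -6.93048491e-04]), 'ft_force': array([ 0.37944823, -0.13916898,  0.43918877]), 'torque': array([ 0.04648194,  0.02229734, -0.03729765]), 'width': 0.08698865993853512}
scene {'pixels': 0, 'camera_matrix': [[593.4171, 0.0, 308.3554], [0.0, 593.4171, 240.9245], [0.0, 0.0, 1.0]], 'extrinsics': [[-0.5295, -0.6804, 0.5067, 1.1366], [0.8483, -0.4227, 0.3188, 0.3688], [-0.0027, 0.5987, 0.801, 0.9764], [0.0, 0.0, 0.0, 1.0]]}
top {'pixels': 0, 'camera_matrix': [[446.7885, 0.0, 326.1955], [0.0, 446.7885, 232.8088], [0.0, 0.0, 1.0]], 'extrinsics': [[-0.0105, 0.9923, -0.1237, 0.4018], [-0.9999, -0.0116, -0.0078, -0.0315], [-0.0092, 0.1236, 0.9923, 1.1854], [0.0, 0.0, 0.0, 1.0]]}
```

View pics/scene0.png

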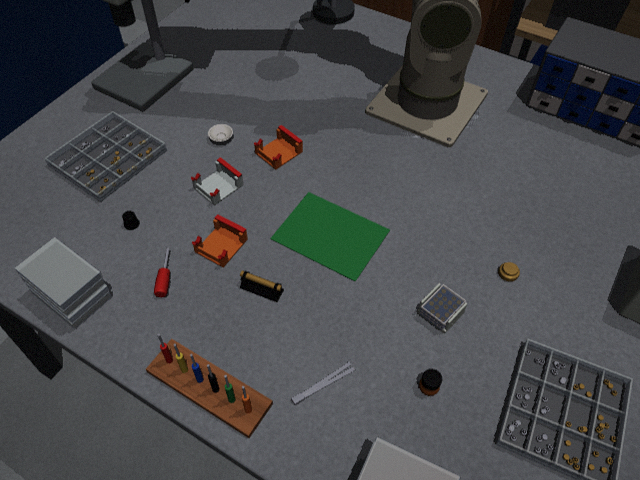

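View pics/top0.png

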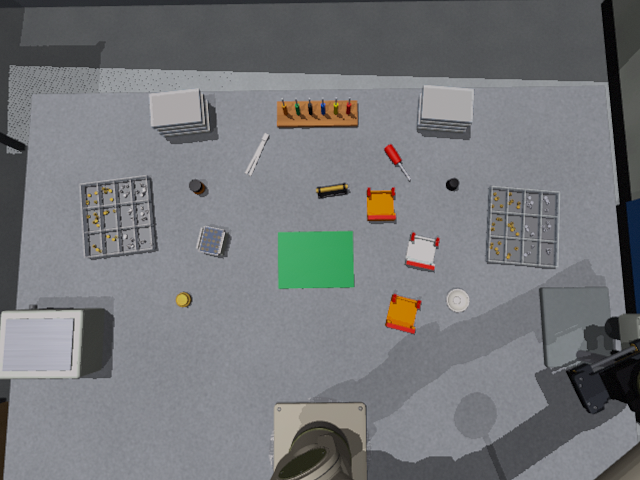

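The scene shows the pile in its cradle (scene 442,306; top 212,240). The metal dock is at top (422,252), with its lip at the bottom (421,267). The rod and rest are at top (332,189), the mat at (316,260), and two orange decoys sit near the dock. I'll zoom in next.

```bash
cat > h.py <<'E'
import numpy as np,cv2
from scipy.spatial.transform import Rotation as R
K={};X={}
K['scene']=np.array([[593.4171,0,308.3554],[0,593.4171,240.9245],[0,0,1]]);K['top']=np.array([[446.7885,0,326.1955],[0,446.7885,232.8088],[0,0,1]])
def setcal(n,c): K[n]=np.array(c["camera_matrix"]);X[n]=np.array(c["extrinsics"])
import os,pickle
if os.path.exists('cal.pkl'): K,X=pickle.load(open('cal.pkl','rb'))
def proj(n,P):
    P=np.atleast_2d(P);E=np.linalg.inv(X[n]);p=P@E[:3,:3].T+E[:3,3]
    q=np.c_[p[:,0],-p[:,1],-p[:,2]]@K[n].T
    return q[:,:2]/q[:,2:]
def unproj(n,uv,z):
    uv=np.atleast_2d(uv);d=np.c_[uv,np.ones(len(uv))]@np.linalg.inv(K[n]).T
    d=np.c_[d[:,0],-d[:,1],-d[:,2]]@X[n][:3,:3].T;o=X[n][:3,3]
    return o+d*((z-o[2])/d[:,2])[:,None]
def crop(img,u,v,w,h,s,fn):
    c=img[v:v+h,u:u+w];cv2.imwrite(fn,cv2.resize(c,None,fx=s,fy=s,interpolation=cv2.INTER_CUBIC))
E
python3 - <<'E'
from bench import r
import pickle,cv2,numpy as np
import h
for n in("scene","top"): h.setcal(n,r.camera(n))
pickle.dump((h.K,h.X),open('cal.pkl','wb'))
t=cv2.imread('pics/top0.png');s=cv2.imread('pics/scene0.png')
def cr(i,u,v,w,hh,sc): return cv2.resize(i[v:v+hh,u:u+w],None,fx=sc,fy=sc,interpolation=cv2.INTER_CUBIC)
# each crop 50x37 at 8x => 400x296
def four(fn,items):
    a=[cr(*x,50,37,8) for x in items];cv2.imwrite(fn,np.vstack([np.hstack(a[:2]),np.hstack(a[2:])]))
four('pics/z1.png',[(t,187,222),(t,397,233),(t,307,172),(s,237,266)])
four('pics/z2.png',[(s,417,280),(s,192,164),(s,187,160),(t,291,240)])
E
```

```text
(no output)
```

View pics/z1.png

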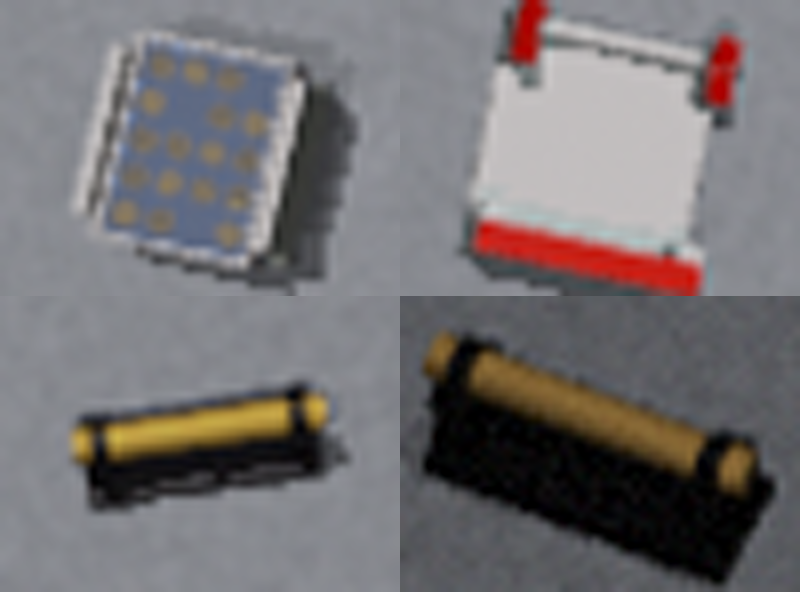

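View pics/z2.png

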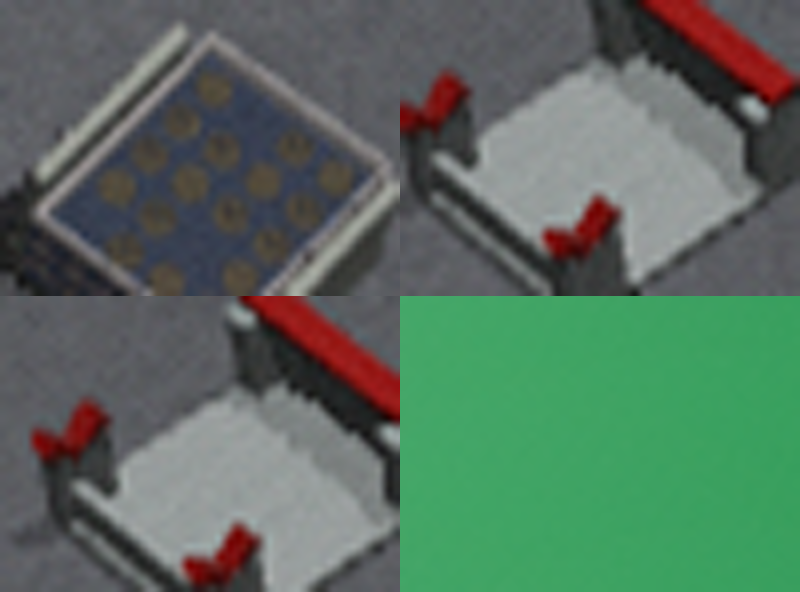

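```bash
cat > fit.py <<'E'
import numpy as np,h
from scipy.optimize import least_squares
def c2p(o,p,s=8): return np.array(o)+(np.atleast_2d(p)+0.5)/s-0.5
def fit(obs,x0):
    # obs: list of (cam, local pts, uv)
    def f(p):
        c,s=np.cos(p[2]),np.sin(p[2]);Rm=np.array([[c,-s,0],[s,c,0],[0,0,1]])
        return np.concatenate([(h.proj(n,L@Rm.T+[p[0],p[1],0])-uv).ravel() for n,L,uv in obs])
    r=least_squares(f,x0);return r.x,np.abs(r.fun).reshape(-1,2).max(1).round(2)
E
python3 - <<'E'
import numpy as np,h
from fit import *
a=np.array
# pile
top=c2p((187,222),[(143,32),(303,68),(250,265),(100,232)])
print('pile top w',h.unproj('top',top,.034).round(4).tolist())
sc=c2p((417,280),[(38,212),(210,38),(390,165)])
print('pile sc w',h.unproj('scene',sc,.034).round(4).tolist())
rt=c2p((307,172),[(75,147),(326,112)]);rs=c2p((237,266),[(32,56),(350,180)])
print('rod',h.unproj('top',rt,.030).round(4).tolist(),h.unproj('scene',rs,.030).round(4).tolist())
lt=c2p((397,233),[(78,222),(303,265)])
print('lip top inner',h.unproj('top',lt,.036).round(4).tolist())
dt=c2p((397,233),[(155,22),(310,60)])
print('dock tail wall top',h.unproj('top',dt,.018).round(4).tolist())
E
```

```text
pile top w [[0.5681, 0.295, 0.034], [0.5556, 0.2425, 0.034], [0.4916, 0.2585, 0.034], [0.5028, 0.3074, 0.034]]
pile sc w [[0.5576, 0.2483, 0.034], [0.4935, 0.2621, 0.034], [0.5035, 0.3117, 0.034]]
rod [[0.6601, 0.0035, 0.03], [0.6708, -0.0795, 0.03]] [[0.6707, -0.0781, 0.03], [0.6596, 0.0059, 0.03]]
lip top inner [[0.4715, -0.2275, 0.036], [0.4569, -0.299, 0.036]]
dock tail wall top [[0.538, -0.2579, 0.018], [0.5248, -0.3082, 0.018]]
```

```bash
cat > plan.py <<'E'
import numpy as np,sys
from scipy.spatial.transform import Rotation as R
def down(yawy,tilt=0):
    # tool pointing down, tool y at world angle yawy(deg); tilt = turn about tool y (deg)
    a=np.radians(yawy);y=np.array([np.cos(a),np.sin(a),0]);z=np.array([0,0,-1.]);x=np.cross(y,z)
    return R.from_matrix(np.c_[x,y,z])*R.from_rotvec([0,np.radians(tilt),0])
def show(s,n=''):
    q=R.from_quat(s['eef_rot']);M=q.as_matrix()
    print(n,'t',round(s['time'],2),'p',s['ee_pos'].round(4),'yawy %.2f'%np.degrees(np.arctan2(M[1,1],M[0,1])),'z',M[:,2].round(4),'y',M[:,1].round(4),'w %.4f'%s['width'],'F',s['ft_force'].round(1),'j',s['joint_positions'].round(2))
def go(s,pos,rot):
    q=R.from_quat(s['eef_rot'])
    d=q.inv().apply(np.array(pos)-s['ee_pos']);w=(q.inv()*rot).as_rotvec()
    print('shift',d.round(4),'turn',w.round(4),'deg %.1f'%np.degrees(np.linalg.norm(w)),'rows>=%.1f'%max(np.linalg.norm(d)/.05,np.degrees(np.linalg.norm(w))/8.59))
E
python3 - <<'E'
from bench import r
from plan import *
s=r.read_state();show(s)
go(s,[.58,-.10,.2],down(-30))
E
```

```text
t 0.2 p [ 0.2397 -0.577   0.2221] yawy -67.44 z [-4.e-04  7.e-04 -1.e+00] y [ 3.837e-01 -9.235e-01 -8.000e-04] w 0.0871 F [0.3 1.5 0.2] j [ 1.15  0.33 -0.06  1.46  0.02  1.35 -0.09]
shift [ 0.4973 -0.3099  0.0223] turn [-8.000e-04 -2.000e-04 -6.534e-01] deg 37.4 rows>=11.7
```

```bash
python3 - <<'E'
import cv2,numpy as np
t=cv2.imread('pics/top0.png');s=cv2.imread('pics/scene0.png')
def cr(i,u,v,w,hh,sc): return cv2.resize(i[v:v+hh,u:u+w],None,fx=sc,fy=sc,interpolation=cv2.INTER_CUBIC)
cv2.imwrite('pics/d1.png',cr(t,398,230,46,42,14))
cv2.imwrite('pics/d2.png',cr(s,186,156,62,50,12))
cv2.imwrite('pics/m1.png',cr(s,265,186,130,96,6))
E
```

```text
(no output)
```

View pics/d1.png

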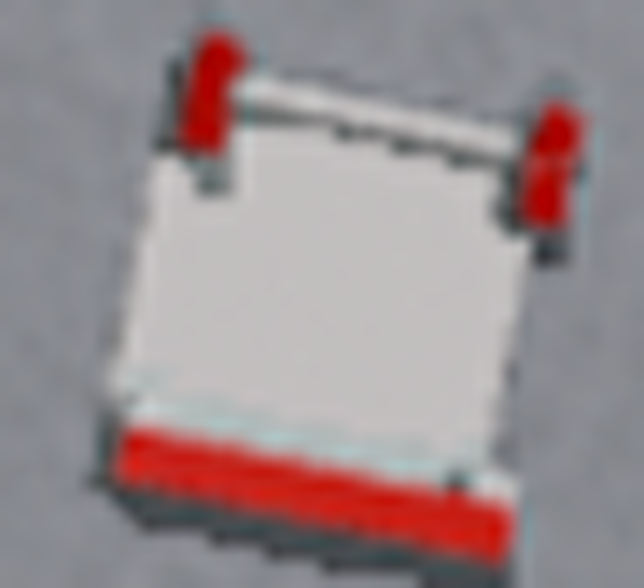

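View pics/d2.png

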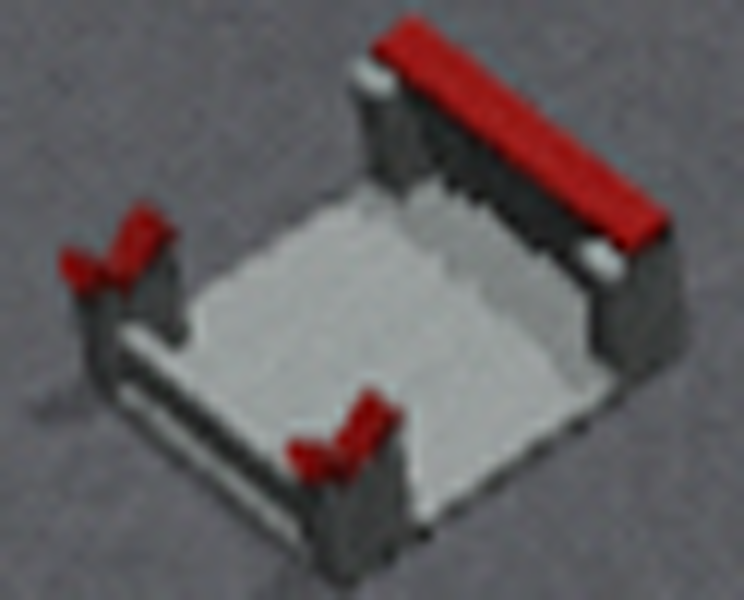

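```bash
cat > dock.py <<'E'
import numpy as np,h
from fit import *
a=lambda l:np.array(l,float)/1000
L=a([[-29.5,36,36],[-29.5,-36,36],[-40,36,36],[-40,-36,36]])
t=c2p((398,230),[(120,432),(515,502),(113,478),(507,560)],14)
s=c2p((186,156),[(632,248),(373,48),(668,213),(411,15)],12)
b=a([[43,36,0],[43,-36,0]]);sb=c2p((186,156),[(343,588),(95,388)],12)
x0=[.5,-.27,-.2]
if __name__=='__main__':
    for o in ([('top',L,t)],[('scene',L,s)],[('scene',b,sb)],[('scene',np.r_[L,b],np.r_[s,sb])],[('top',L,t),('scene',np.r_[L,b],np.r_[s,sb])]):
        p,e=fit(o,x0);print(p[:2].round(4),np.degrees(p[2]).round(2),e)
    # pile
    L=a([[34,26,34],[34,-26,34],[-34,-26,34],[-34,26,34]])
    t=c2p((187,222),[(143,32),(303,68),(250,265),(100,232)]);s=c2p((417,280),[(38,212),(210,38),(390,165)])
    for o in ([('top',L,t)],[('scene',L[1:],s)],[('top',L,t),('scene',L[1:],s)]):
        p,e=fit(o,[.53,.27,-.2]);print('pile',p[:2].round(4),np.degrees(p[2]).round(2),e)
    L=a([[0,42,30],[0,-42,30]])
    rt=c2p((307,172),[(75,147),(326,112)]);rs=c2p((237,266),[(350,180),(32,56)])
    for o in ([('top',L,rt)],[('scene',L,rs)],[('top',L,rt),('scene',L,rs)]):
        p,e=fit(o,[.66,-.03,.1]);print('rod',p[:2].round(4),np.degrees(p[2]).round(2),e)
    print('mat c',h.unproj('top',[(278,232),(353,231.5),(355,288),(279,289)],.002).round(3).tolist())
E
python3 dock.py
```

```text
[ 0.4938 -0.269 ] -11.59 [0.32 0.17 0.41 0.26]
[ 0.4948 -0.2682] -12.45 [0.23 0.33 0.41 0.14]
[ 0.4939 -0.2689] -12.37 [0.36 0.39]
[ 0.4945 -0.2684] -12.62 [0.24 0.35 0.42 0.22 0.62 0.28]
[ 0.4941 -0.2688] -12.21 [0.62 0.38 0.1  0.51 0.51 0.51 0.38 0.21 0.44 0.31]
pile [0.5295 0.2759] -12.67 [0.47 0.52 0.35 0.49]
pile [0.531  0.2802] -11.83 [0.57 0.52 0.55]
pile [0.5303 0.2784] -12.64 [0.48 1.15 0.73 1.44 1.38 1.18 0.38]
rod [ 0.6655 -0.038 ] 7.38 [0.07 0.07]
rod [ 0.6651 -0.0361] 7.58 [0.16 0.16]
rod [ 0.6652 -0.0368] 7.49 [0.53 0.39 0.5  0.14]
mat c [[0.553, 0.107, 0.002], [0.552, -0.094, 0.002], [0.402, -0.096, 0.002], [0.402, 0.104, 0.002]]
```

Emit:
step_arm:
  increments:
    - [[0.04,-0.025,0.0],[0,0,-0.05]]
    - [[0.09,-0.055,0.0],[0,0,-0.12]]
    - [[0.13,-0.08,0.0],[0,0,-0.18]]
    - [[0.17,-0.105,0.0],[0,0,-0.24]]
    - [[0.21,-0.13,0.01],[0,0,-0.3]]
  hand: -1

```text
time: 0.7
ee_pos: [0.3847, -0.3755, 0.2134]
eef_rot: [0.94, 0.341, 0.0, 0.001]
ft_force: [1.4, -1.0, 0.3]
width: 0.0869
```

```bash
python3 - <<'E'
from bench import r
from plan import *
s=r.read_state();show(s)
go(s,[.56,-.06,.2],down(-15));go(s,[.53,.279,.15],down(-12.4))
E
```

```text
t 0.7 p [ 0.3847 -0.3755  0.2134] yawy -50.11 z [ 0.0013 -0.001  -1.    ] y [ 0.6414 -0.7672  0.0016] w 0.0869 F [ 1.4 -1.   0.3] j [ 0.92  0.16 -0.26  1.7   0.04  1.29 -0.22]
shift [ 0.3369 -0.1297  0.0133] turn [ 1.600e-03  1.000e-04 -6.127e-01] deg 35.1 rows>=7.2
shift [ 0.5313 -0.4091  0.063 ] turn [ 1.600e-03  2.000e-04 -6.581e-01] deg 37.7 rows>=13.5
```

Emit:
step_arm:
  increments:
    - [[0.045,-0.018,0.0],[0,0,-0.08]]
    - [[0.09,-0.035,0.005],[0,0,-0.16]]
    - [[0.135,-0.052,0.005],[0,0,-0.24]]
    - [[0.18,-0.07,0.01],[0,0,-0.32]]
    - [[0.225,-0.087,0.01],[0,0,-0.41]]

```text
time: 1.2
ee_pos: [0.5018, -0.1625, 0.2029]
eef_rot: [0.85, 0.527, 0.0, 0.001]
ft_force: [0.8, 0.4, -0.5]
width: 0.087
```

```bash
python3 - <<'E'
from bench import r
from plan import *
s=r.read_state();show(s)
go(s,[.53,.279,.15],down(-12.4))
E
```

```text
t 1.2 p [ 0.5018 -0.1625  0.2029] yawy -26.43 z [ 8.e-04 -1.e-03 -1.e+00] y [ 0.8955 -0.4451  0.0012] w 0.0870 F [ 0.8  0.4 -0.5] j [ 0.66  0.16 -0.48  1.73  0.08  1.27 -0.3 ]
shift [ 0.408  -0.1713  0.0525] turn [ 0.0011  0.0007 -0.2448] deg 14.0 rows>=8.9
```

Emit:
step_arm:
  increments:
    - [[0.045,-0.019,0.005],[0,0,-0.03]]
    - [[0.09,-0.038,0.01],[0,0,-0.06]]
    - [[0.135,-0.057,0.015],[0,0,-0.09]]
    - [[0.18,-0.076,0.02],[0,0,-0.12]]
    - [[0.225,-0.095,0.025],[0,0,-0.14]]

```text
time: 1.7
ee_pos: [0.5166, 0.083, 0.1777]
eef_rot: [0.811, 0.585, 0.0, 0.001]
ft_force: [1.1, 0.1, -0.1]
width: 0.0869
```

```bash
python3 - <<'E'
from bench import r
from plan import *
s=r.read_state();show(s)
go(s,[.53,.279,.13],down(-12.4))
E
```

```text
t 1.7 p [0.5166 0.083  0.1777] yawy -18.36 z [ 0.0012 -0.0014 -1.    ] y [ 0.9491 -0.315   0.0016] w 0.0869 F [ 1.1  0.1 -0.1] j [ 0.36  0.2  -0.67  1.76  0.13  1.23 -0.67]
shift [ 0.1903 -0.0491  0.0474] turn [ 0.0016  0.001  -0.104 ] deg 6.0 rows>=4.0
```

Emit:
step_arm:
  increments:
    - [[0.045,-0.012,0.01],[0,0,-0.03]]
    - [[0.09,-0.024,0.02],[0,0,-0.05]]
    - [[0.135,-0.036,0.035],[0,0,-0.08]]
    - [[0.175,-0.045,0.045],[0,0,-0.104]]
    - [[0.19,-0.049,0.047],[0.0015,0.001,-0.104]]

```text
time: 2.2
ee_pos: [0.5281, 0.283, 0.1289]
eef_rot: [0.778, 0.629, -0.001, -0.001]
ft_force: [-0.9, -0.3, 1.1]
width: 0.0868
```

```bash
python3 - <<'E'
from bench import r
from plan import *
import cv2
s=r.read_state();show(s)
go(s,[.53,.279,.06],down(-12.4))
def cr(i,u,v,w,hh,sc): return cv2.resize(i[v:v+hh,u:u+w],None,fx=sc,fy=sc,interpolation=cv2.INTER_CUBIC)
cv2.imwrite('pics/a1.png',cr(r.camera('scene')['pixels'],390,230,100,100,6))
cv2.imwrite('pics/a2.png',cr(r.camera('top')['pixels'],165,200,100,75,8))
E
```

```text
t 2.2 p [0.5281 0.283  0.1289] yawy -12.09 z [-0.0026  0.0015 -1.    ] y [ 0.9778 -0.2094 -0.0028] w 0.0868 F [-0.9 -0.3  1.1] j [ 0.02  0.45 -0.74  1.62  0.31  1.21 -1.  ]
shift [-0.0036  0.0029  0.0689] turn [-0.0028 -0.0009  0.0055] deg 0.4 rows>=1.4
```

View pics/a1.png

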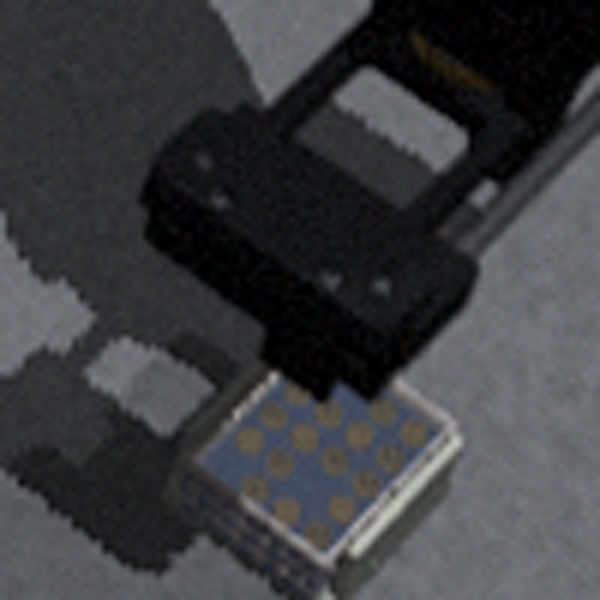

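View pics/a2.png

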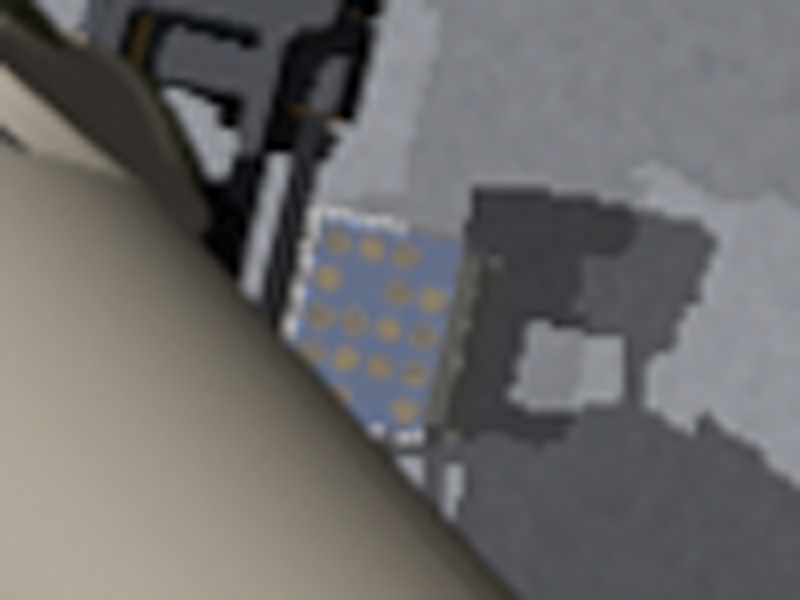

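Emit:
step_arm:
  increments:
    - [[-0.002,0.002,0.03],[-0.002,-0.001,0.005]]
    - [[-0.0036,0.003,0.06],[-0.003,-0.001,0.005]]
    - [[-0.0036,0.003,0.08],[-0.003,-0.001,0.005]]
    - [[-0.0036,0.003,0.08],[-0.003,-0.001,0.005]]

```text
time: 2.7
ee_pos: [0.5301, 0.2739, 0.0474]
eef_rot: [0.781, 0.625, -0.002, 0.001]
ft_force: [0.7, 0.6, 0.1]
width: 0.0868
```

```bash
python3 - <<'E'
from bench import r
from plan import *
import cv2
s=r.read_state();show(s)
go(s,[.53,.279,.012],down(-12.4))
def cr(i,u,v,w,hh,sc): return cv2.resize(i[v:v+hh,u:u+w],None,fx=sc,fy=sc,interpolation=cv2.INTER_CUBIC)
cv2.imwrite('pics/a3.png',cr(r.camera('scene')['pixels'],390,250,90,80,8))
cv2.imwrite('pics/a4.png',cr(r.camera('top')['pixels'],165,200,100,75,8))
import h
for sgn in(1,-1):
  M=R.from_quat(s['eef_rot']).as_matrix()
  for w in(-.0095,0,.0095): print(sgn,w,h.proj('scene',s['ee_pos']+sgn*s['width']/2*M[:,1]+w*M[:,0]).round(1), h.proj('top',s['ee_pos']+sgn*s['width']/2*M[:,1]+w*M[:,0]).round(1))
E
```

```text
t 2.7 p [0.5301 0.2739 0.0474] yawy -12.62 z [-0.0026 -0.0036 -1.    ] y [ 0.9758 -0.2186 -0.0018] w 0.0868 F [0.7 0.6 0.1] j [-0.01  0.53 -0.7   1.69  0.38  1.07 -1.04]
shift [ 0.0051 -0.0012  0.0353] turn [-0.0018  0.0041 -0.0039] deg 0.3 rows>=0.7
1 -0.0095 [[422.8 309.2]] [[218.4 223.8]]
1 0 [[427.1 312.5]] [[214.9 223. ]]
1 0.0095 [[431.3 315.8]] [[211.3 222.3]]
-1 -0.0095 [[451.8 280.3]] [[210.4 256.6]]
-1 0 [[455.9 283.3]] [[206.8 255.9]]
-1 0.0095 [[460.1 286.4]] [[203.2 255.1]]
```

View pics/a3.png

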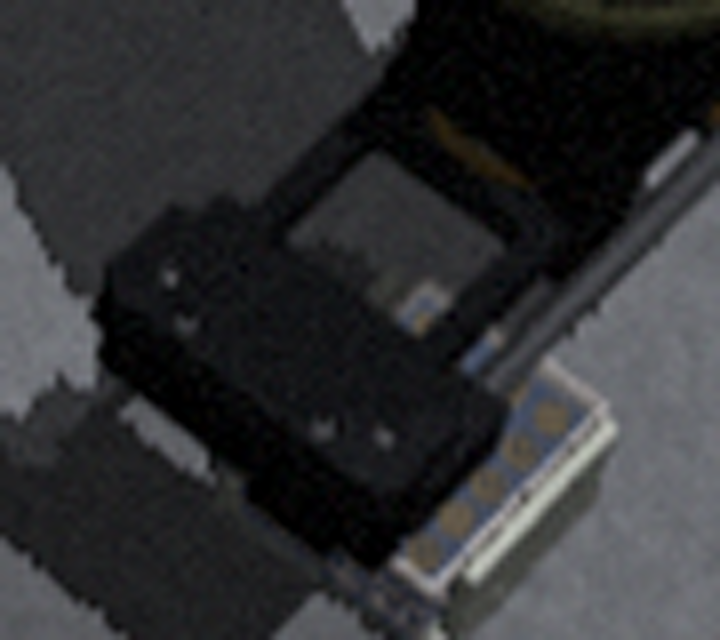

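View pics/a4.png

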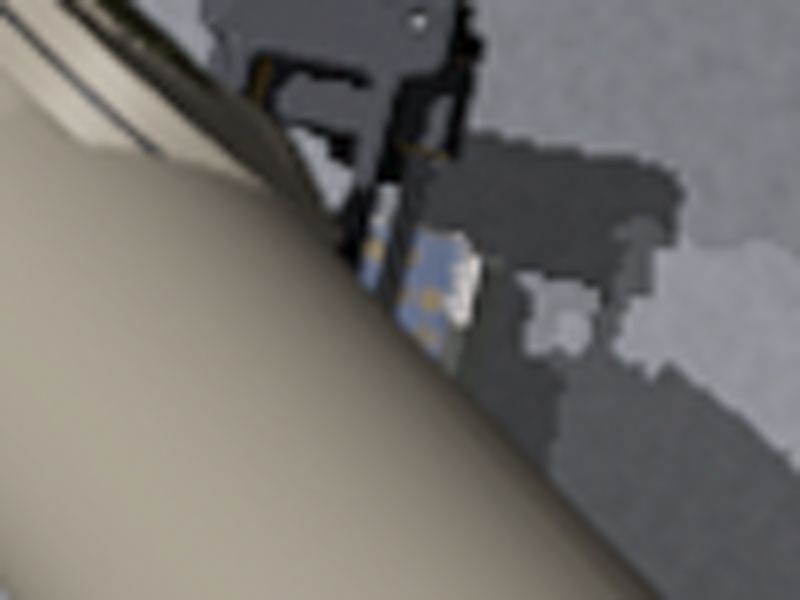

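Emit:
step_arm:
  increments:
    - [[0.004,-0.001,0.005],[-0.002,0.004,-0.003]]
    - [[0.004,-0.001,0.015],[-0.002,0.004,-0.003]]
    - [[0.004,-0.001,0.028],[-0.002,0.004,-0.003]]
    - [[0.004,-0.001,0.035],[-0.002,0.004,-0.003]]
    - [[0.004,-0.001,0.035],[-0.002,0.004,-0.003]]

```text
time: 3.3
ee_pos: [0.5307, 0.2795, 0.014]
eef_rot: [0.779, 0.627, 0.001, 0.0]
ft_force: [0.5, -0.7, -0.6]
width: 0.0869
```

```bash
python3 - <<'E'
from bench import r
from plan import *
s=r.read_state();show(s)
go(s,[.53,.278,.012],down(-12.4))
E
```

```text
t 3.3 p [0.5307 0.2795 0.014 ] yawy -12.40 z [ 0.0021  0.0015 -1.    ] y [ 0.9767 -0.2147  0.0017] w 0.0869 F [ 0.5 -0.7 -0.6] j [-0.03  0.57 -0.68  1.71  0.42  1.01 -1.07]
shift [-0.0016 -0.0003  0.002 ] turn [ 0.0017 -0.0019  0.    ] deg 0.1 rows>=0.1
```

Emit:
step_arm:
  increments:
    - [[-0.001,0,0.002],[0.001,-0.001,0]]
    - [[-0.001,0,0.002],[0.001,-0.001,0]]
    - [[-0.001,0,0.002],[0.001,-0.001,0]]
    - [[-0.001,0,0.002],[0.001,-0.001,0]]
  hand: 1
  grip_force: 30

```text
time: 3.7
ee_pos: [0.5306, 0.2786, 0.0122]
eef_rot: [0.779, 0.627, 0.001, 0.0]
ft_force: [0.3, 0.1, -0.4]
width: 0.0673
```

```bash
python3 - <<'E'
from bench import r
from plan import *
s=r.read_state();show(s)
E
```

```text
t 3.7 p [0.5306 0.2786 0.0122] yawy -12.40 z [ 1.3e-03  9.0e-04 -1.0e+00] y [ 0.9767 -0.2147  0.0011] w 0.0673 F [ 0.3  0.1 -0.4] j [-0.03  0.58 -0.68  1.71  0.42  1.   -1.07]
```

Emit:
step_arm:
  increments:
    - [[0,0,0],[0,0,0]]
    - [[0,0,-0.004],[0,0,0]]
    - [[0,0,-0.01],[0,0,0]]
    - [[0,0,-0.02],[0,0,0]]
    - [[0,0,-0.035],[0,0,0]]

```text
time: 4.2
ee_pos: [0.5303, 0.2785, 0.0479]
eef_rot: [0.779, 0.627, 0.0, -0.0]
ft_force: [0.6, 0.6, -2.0]
width: 0.0677
```

Emit:
step_arm:
  increments:
    - [[0,0,-0.015],[0,0,0]]
    - [[0,0,-0.03],[0,0,0]]
    - [[0,0,-0.04],[0,0,0]]
    - [[0,0,-0.04],[0,0,0]]

```text
time: 4.6
ee_pos: [0.5311, 0.279, 0.09]
eef_rot: [0.779, 0.627, 0.002, 0.0]
ft_force: [-0.2, -0.2, -1.4]
width: 0.0679
```

```bash
python3 - <<'E'
from bench import r
from plan import *
import cv2
s=r.read_state();show(s)
go(s,[.477,.005,.09],down(0))
def cr(i,u,v,w,hh,sc): return cv2.resize(i[v:v+hh,u:u+w],None,fx=sc,fy=sc,interpolation=cv2.INTER_CUBIC)
cv2.imwrite('pics/b1.png',cr(r.camera('scene')['pixels'],390,230,100,100,6))
E
```

```text
t 4.6 p [0.5311 0.279  0.09  ] yawy -12.40 z [ 0.0033  0.0018 -1.    ] y [ 0.9767 -0.2147  0.0029] w 0.0679 F [-0.2 -0.2 -1.4] j [ 0.01  0.48 -0.72  1.66  0.35  1.13 -1.02]
shift [-0.2792  0.006  -0.0007] turn [ 0.0031 -0.0021 -0.2164] deg 12.4 rows>=5.6
```

View pics/b1.png

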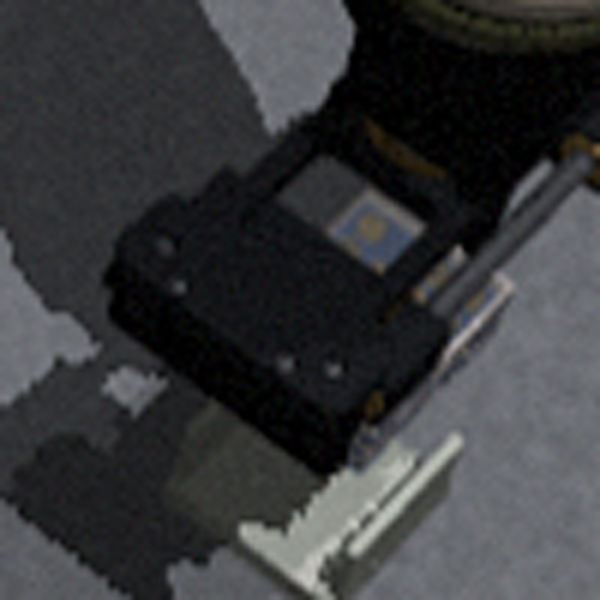

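Emit:
step_arm:
  increments:
    - [[-0.012,0,0],[0,0,-0.01]]
    - [[-0.035,0.001,0],[0,0,-0.03]]
    - [[-0.065,0.002,0],[0,0,-0.05]]
    - [[-0.095,0.003,0],[0,0,-0.07]]
    - [[-0.125,0.003,0],[0.001,-0.001,-0.09]]

```text
time: 5.15
ee_pos: [0.5057, 0.1535, 0.0876]
eef_rot: [0.75, 0.661, -0.0, -0.0]
ft_force: [0.0, -1.3, -1.5]
width: 0.0674
```

```bash
python3 - <<'E'
from bench import r
from plan import *
s=r.read_state();show(s)
go(s,[.477,.005,.08],down(0))
E
```

```text
t 5.15 p [0.5057 0.1535 0.0876] yawy -7.21 z [-7.e-04 -5.e-04 -1.e+00] y [ 9.921e-01 -1.255e-01 -6.000e-04] w 0.0674 F [ 0.  -1.3 -1.5] j [ 0.27  0.34 -0.75  1.84  0.26  1.07 -0.71]
shift [-0.1509 -0.0099  0.0077] turn [-0.0006  0.0005 -0.1258] deg 7.2 rows>=3.0
```

Emit:
step_arm:
  increments:
    - [[-0.03,-0.002,0.002],[0,0,-0.025]]
    - [[-0.065,-0.004,0.004],[0,0,-0.055]]
    - [[-0.1,-0.006,0.006],[0,0,-0.085]]
    - [[-0.13,-0.008,0.008],[0,0,-0.11]]
    - [[-0.148,-0.01,0.008],[0,0,-0.126]]

```text
time: 5.65
ee_pos: [0.4755, 0.0043, 0.0786]
eef_rot: [0.708, 0.707, -0.002, -0.0]
ft_force: [0.2, 0.9, -2.0]
width: 0.0678
```

Emit:
step_arm:
  increments:
    - [[0,0,0.005],[0,0,0]]
    - [[0,0,0.015],[0,0,0]]
    - [[0,0,0.03],[0,0,0]]
    - [[0,0,0.045],[0,0,0]]
    - [[0,0,0.045],[0,0,0]]

```text
time: 6.15
ee_pos: [0.4735, 0.0052, 0.0308]
eef_rot: [0.707, 0.707, -0.003, -0.002]
ft_force: [-0.8, -0.4, -2.7]
width: 0.0677
```

```bash
python3 - <<'E'
from bench import r
from plan import *
s=r.read_state();show(s)
go(s,[.477,.005,.0045],down(0))
E
```

```text
t 6.15 p [0.4735 0.0052 0.0308] yawy 0.00 z [-7.2e-03 -5.0e-04 -1.0e+00] y [ 1.      0.     -0.0072] w 0.0677 F [-0.8 -0.4 -2.7] j [ 0.53  0.3  -0.7   2.01  0.24  0.92 -0.3 ]
shift [-0.0002  0.0037  0.0263] turn [-0.0072  0.0005  0.0001] deg 0.4 rows>=0.5
```

Emit:
step_arm:
  increments:
    - [[0,0.002,0.005],[-0.004,0,0]]
    - [[0,0.003,0.012],[-0.007,0,0]]
    - [[0,0.003,0.019],[-0.007,0,0]]
    - [[0,0.003,0.022],[-0.007,0,0]]
    - [[0,0.003,0.022],[-0.007,0,0]]

```text
time: 6.65
ee_pos: [0.4761, 0.0052, 0.0084]
eef_rot: [0.707, 0.707, -0.0, -0.0]
ft_force: [0.2, -0.4, -2.0]
width: 0.0678
```

```bash
python3 - <<'E'
from bench import r
from plan import *
s=r.read_state();show(s)
go(s,[.477,.005,.0042],down(0))
E
```

```text
t 6.65 p [0.4761 0.0052 0.0084] yawy 0.00 z [-9.e-04 -4.e-04 -1.e+00] y [ 1.e+00  1.e-04 -9.e-04] w 0.0678 F [ 0.2 -0.4 -2. ] j [ 0.51  0.34 -0.68  2.03  0.28  0.87 -0.33]
shift [-0.0002  0.0009  0.0042] turn [-0.0009  0.0004  0.0001] deg 0.1 rows>=0.1
```

Emit:
step_arm:
  increments:
    - [[0,0,0.002],[-0.001,0,0]]
    - [[0,0,0.0035],[-0.001,0,0]]
    - [[0,0,0.0042],[-0.001,0,0]]
    - [[0,0,0.0045],[-0.001,0,0]]
    - [[0,0,0.0045],[-0.001,0,0]]

```text
time: 7.15
ee_pos: [0.4761, 0.0052, 0.0042]
eef_rot: [0.707, 0.707, -0.0, 0.0]
ft_force: [-2.1, 0.3, 3.8]
width: 0.068
```

```bash
python3 - <<'E'
from bench import r
from plan import *
s=r.read_state();show(s)
E
```

```text
t 7.15 p [0.4761 0.0052 0.0042] yawy -0.00 z [ 2.e-04 -7.e-04 -1.e+00] y [ 1.e+00 -0.e+00  2.e-04] w 0.0680 F [-2.1  0.3  3.8] j [ 0.51  0.34 -0.68  2.03  0.28  0.86 -0.33]
```

Emit:
step_arm:
  increments:
    - [[0,0,0],[0,0,0]]
    - [[0,0,0],[0,0,0]]
    - [[0,0,0],[0,0,0]]
  hand: -1

```text
time: 7.45
ee_pos: [0.4763, 0.0052, 0.0042]
eef_rot: [0.707, 0.707, -0.0, 0.0]
ft_force: [-0.1, 1.0, -0.5]
width: 0.083
```

Emit:
step_arm:
  increments:
    - [[0,0,-0.01],[0,0,0]]
    - [[0,0,-0.03],[0,0,0]]
    - [[0,0,-0.05],[0,0,0]]
    - [[0,0,-0.08],[0,0,0.05]]
    - [[0,0,-0.1],[0,0,0.15]]

```text
time: 7.95
ee_pos: [0.4768, 0.0056, 0.1067]
eef_rot: [0.759, 0.651, 0.001, 0.001]
ft_force: [1.0, -0.1, 0.2]
width: 0.0868
```

```bash
python3 - <<'E'
from bench import r
from plan import *
import cv2
s=r.read_state();show(s)
go(s,[.477,.005,.10],down(-90))
go(s,[.477,.005,.10],down(90))
def cr(i,u,v,w,hh,sc): return cv2.resize(i[v:v+hh,u:u+w],None,fx=sc,fy=sc,interpolation=cv2.INTER_CUBIC)
p=r.camera('scene')['pixels'];cv2.imwrite('pics/c_s.png',p)
cv2.imwrite('pics/c1.png',cr(p,290,195,80,70,10))
p=r.camera('top')['pixels'];cv2.imwrite('pics/c_t.png',p)
cv2.imwrite('pics/c2.png',cr(p,291,230,50,50,12))
E
```

```text
t 7.95 p [0.4768 0.0056 0.1067] yawy -8.69 z [ 2.4e-03 -5.0e-04 -1.0e+00] y [ 0.9885 -0.1511  0.0025] w 0.0868 F [ 1.  -0.1  0.2] j [ 0.56  0.17 -0.71  1.95  0.13  1.06 -0.36]
shift [-0.0006  0.0002  0.0067] turn [ 0.0021 -0.0016  1.4191] deg 81.3 rows>=9.5
shift [-0.0006  0.0002  0.0067] turn [ 1.7000e-03  2.2000e-03 -1.7225e+00] deg 98.7 rows>=11.5
```

View pics/c1.png

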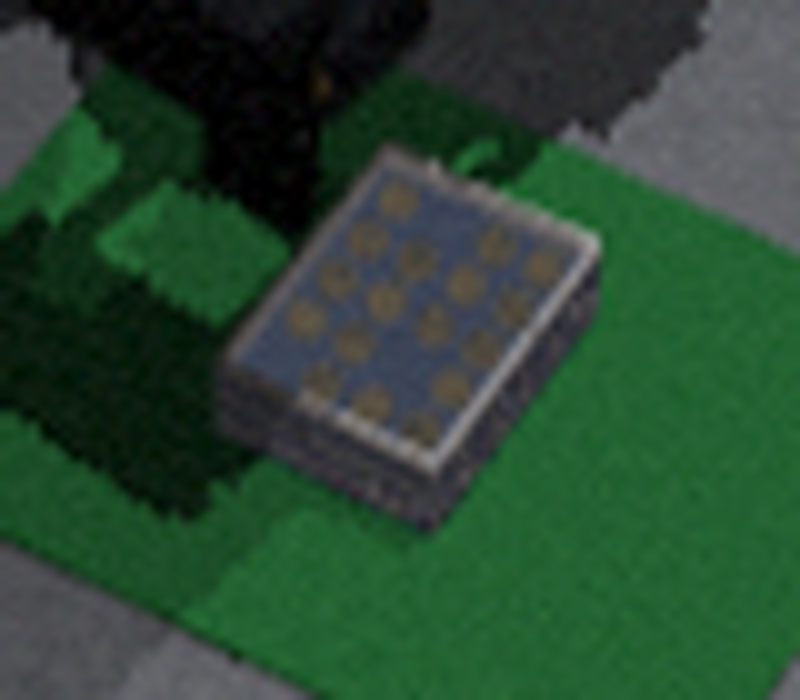

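View pics/c2.png

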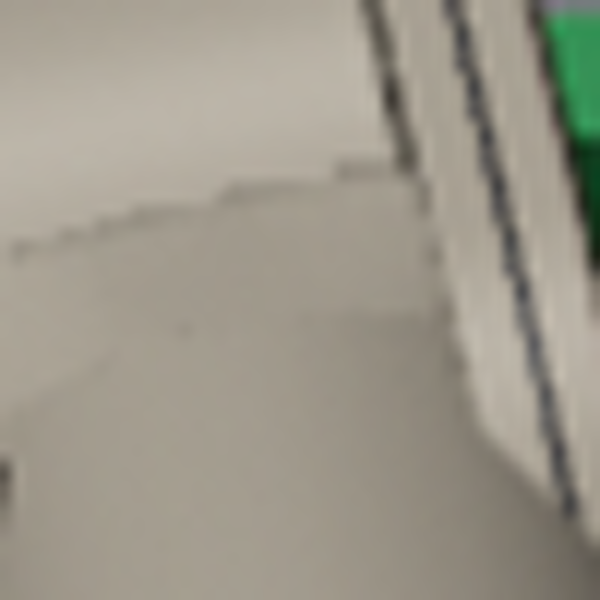

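```bash
python3 - <<'E'
from fit import *
a=lambda l:np.array(l,float)/1000
L=a([[-34,-26,26],[-34,26,26],[34,26,26],[34,-26,26],[34,26,2],[34,-26,2],[-34,26,2]])
s=c2p((290,195),[(388,147),(600,240),(437,470),(220,362),(428,532),(220,425),(598,302)],10)
for k in(4,7):
    p,e=fit([('scene',L[:k],s[:k])],[.476,.005,0]);print(p[:2].round(4),np.degrees(p[2]).round(2),e)
import h
print(h.unproj('scene',s[:4],.026).round(4))
E
```

```text
[0.4765 0.0076] 0.63 [0.46 0.4  0.21 0.36]
[0.4756 0.0069] 0.5 [0.89 0.36 0.48 0.41 0.65 0.47 0.93]
[[ 0.4436 -0.0177  0.026 ]
 [ 0.4419  0.0321  0.026 ]
 [ 0.5105  0.0336  0.026 ]
 [ 0.5102 -0.0176  0.026 ]]
```

Emit:
step_arm:
  increments:
    - [[0,0,0],[0,0,0.14]]
    - [[0,0,0],[0,0,0.28]]
    - [[0,0,0],[0,0,0.42]]
    - [[0,0,0],[0,0,0.56]]
    - [[0,0,0],[0,0,0.7]]

```text
time: 8.55
ee_pos: [0.4778, 0.0056, 0.1072]
eef_rot: [0.937, 0.35, 0.002, 0.001]
ft_force: [0.0, -0.8, -0.1]
width: 0.0872
```

Emit:
step_arm:
  increments:
    - [[0,0,0],[0,0,0.14]]
    - [[0,0,0],[0,0,0.28]]
    - [[0,0,0],[0,0,0.42]]
    - [[0,0,0],[0,0,0.56]]
    - [[0,0,0],[0,0,0.7]]

```text
time: 9.05
ee_pos: [0.4774, 0.0056, 0.1068]
eef_rot: [1.0, 0.005, 0.002, 0.001]
ft_force: [0.2, -0.3, 0.6]
width: 0.0865
```

```bash
python3 - <<'E'
from bench import r
from plan import *
s=r.read_state();show(s)
go(s,[.476,.006,.04],down(-90))
E
```

```text
t 9.05 p [0.4774 0.0056 0.1068] yawy -89.40 z [ 0.0043 -0.0011 -1.    ] y [ 0.0104 -0.9999  0.0011] w 0.0865 F [ 0.2 -0.3  0.6] j [ 0.44  0.15 -0.58  1.96  0.1   1.05 -1.75]
shift [-0.0017 -0.0004  0.0668] turn [ 0.0011 -0.0043  0.0104] deg 0.6 rows>=1.3
```

Emit:
step_arm:
  increments:
    - [[-0.0015,0,0.03],[0.001,-0.004,0]]
    - [[-0.0015,0,0.065],[0.001,-0.004,0]]
    - [[-0.0015,0,0.09],[0.001,-0.004,0]]
    - [[-0.0015,0,0.1],[0.001,-0.004,0]]
    - [[-0.0015,0,0.102],[0.001,-0.004,0]]

```text
time: 9.55
ee_pos: [0.4755, 0.0057, 0.0039]
eef_rot: [1.0, 0.006, -0.001, -0.0]
ft_force: [-1.0, -0.4, -0.1]
width: 0.0872
```

```bash
python3 - <<'E'
from bench import r
from plan import *
s=r.read_state();show(s)
go(s,[.476,.006,.004],down(-89.5))
E
```

```text
t 9.55 p [0.4755 0.0057 0.0039] yawy -89.34 z [-1.9e-03  3.0e-04 -1.0e+00] y [ 1.160e-02 -9.999e-01 -3.000e-04] w 0.0872 F [-1.  -0.4 -0.1] j [ 0.39  0.32 -0.55  2.04  0.22  0.85 -1.84]
shift [ 0.0005 -0.0003 -0.0001] turn [-0.0003  0.0019  0.0028] deg 0.2 rows>=0.0
```

Emit:
step_arm:
  increments:
    - [[0.0005,0,0],[0,0.002,0]]
    - [[0.0005,0,0],[0,0.002,0]]
    - [[0.0005,0,0],[0,0.002,0]]
    - [[0.0005,0,0],[0,0.002,0]]
    - [[0.0005,0,0],[0,0.002,0]]
  hand: 1
  grip_force: 40

```text
time: 10.05
ee_pos: [0.4763, 0.0056, 0.0043]
eef_rot: [1.0, 0.006, 0.0, -0.0]
ft_force: [0.0, 0.4, -0.6]
width: 0.0551
```

```bash
python3 - <<'E'
from bench import r
from plan import *
s=r.read_state();show(s)
E
```

```text
t 10.05 p [0.4763 0.0056 0.0043] yawy -89.34 z [ 8.e-04  2.e-04 -1.e+00] y [ 1.160e-02 -9.999e-01 -2.000e-04] w 0.0551 F [ 0.   0.4 -0.6] j [ 0.39  0.32 -0.55  2.04  0.22  0.85 -1.84]
```

Emit:
step_arm:
  increments:
    - [[0,0,0],[0,0,0]]
    - [[0,0,0],[0,0,0]]
    - [[0,0,0],[0,0,0]]

```text
time: 10.35
ee_pos: [0.4762, 0.0056, 0.0043]
eef_rot: [1.0, 0.006, 0.0, -0.0]
ft_force: [-0.9, -1.1, 0.5]
width: 0.0517
```

Emit:
step_arm:
  increments:
    - [[0,0,-0.004],[0,0,0]]
    - [[0,0,-0.015],[0,0,0]]
    - [[0,0,-0.04],[0,0,0]]
    - [[0,0,-0.075],[0,0,0]]
    - [[0,0,-0.105],[0,0,0]]

```text
time: 10.85
ee_pos: [0.4762, 0.0059, 0.1116]
eef_rot: [1.0, 0.006, 0.001, -0.0]
ft_force: [0.7, -0.2, -1.1]
width: 0.052
```

```bash
cat > ins.py <<'E'
from plan import *
DX,DY,DYAW=.4943,-.2695,-12.2
OFF=np.array([.0002,0,.0021])
def tool(bx,bz,th):
    "pile with head top corner B at dock (bx,bz) mm, tail-up tilt th deg -> tool pos, rot"
    t=np.radians(th);u=np.array([np.cos(t),np.sin(t)]);n=np.array([-np.sin(t),np.cos(t)])
    o=np.array([bx,bz])-24*n+34*u   # pile origin
    A=np.array([bx,bz])-24*n;D=A+68*u
    Rd=R.from_euler('z',DYAW,degrees=True)
    Rp=Rd*R.from_euler('y',-th,degrees=True)
    pos=np.array([DX,DY,0])+Rd.apply([o[0]/1e3,0,o[1]/1e3])+Rp.apply(OFF)
    return pos,Rp*R.from_matrix(np.diag([1.,-1,-1])),A,D
def where(s):
    Rt=R.from_quat(s['eef_rot'])*R.from_matrix(np.diag([1.,-1,-1]))
    Rd=R.from_euler('z',DYAW,degrees=True)
    o=s['ee_pos']-Rt.apply(OFF)
    f=lambda p:(Rd.inv().apply(o+Rt.apply(np.array(p)/1e3)-[DX,DY,0])*1e3).round(2)
    e=(Rd.inv()*Rt).as_euler('zyx',degrees=True)
    print('A',f([-34,0,0]),'B',f([-34,0,24]),'D',f([34,0,0]),'C',f([0,0,0]),'zyx',e.round(2))
def to(s,bx,bz,th):
    p,q,A,D=tool(bx,bz,th);print('->',(bx,bz,th),'tcp',p.round(4),'A',A.round(1),'D',D.round(1));go(s,p,q)
E
python3 - <<'E'
from bench import r
from ins import *
import cv2
s=r.read_state();show(s);where(s)
to(s,-28,75,13)
def cr(i,u,v,w,hh,sc): return cv2.resize(i[v:v+hh,u:u+w],None,fx=sc,fy=sc,interpolation=cv2.INTER_CUBIC)
p=r.camera('scene')['pixels']
cv2.imwrite('pics/e1.png',cr(p,290,165,90,90,8))
E
```

```text
t 10.85 p [0.4762 0.0059 0.1116] yawy -89.31 z [ 1.4e-03  4.0e-04 -1.0e+00] y [ 1.200e-02 -9.999e-01 -3.000e-04] w 0.0520 F [ 0.7 -0.2 -1.1] j [ 0.45  0.15 -0.59  1.95  0.09  1.07 -1.74]
A [-109.23  257.72  109.43] B [-109.26  257.7   133.43] D [-42.94 272.88 109.53] C [-76.08 265.3  109.48] zyx [12.89 -0.07  0.04]
-> (-28, 75, 13) tcp [ 0.5043 -0.2717  0.0614] A [-22.6  51.6] D [43.7 66.9]
shift [0.0247 0.2779 0.0502] turn [-0.026   0.2246  0.2239] deg 18.2 rows>=5.7
```

View pics/e1.png

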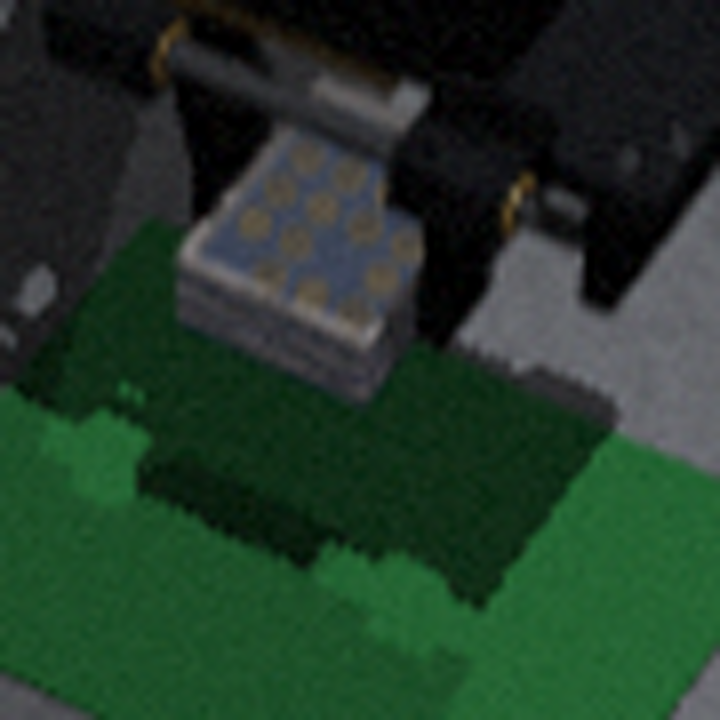

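Emit:
step_arm:
  increments:
    - [[0.001,0.012,0],[-0.001,0.01,0.01]]
    - [[0.003,0.035,0.002],[-0.003,0.03,0.03]]
    - [[0.006,0.065,0.005],[-0.006,0.05,0.05]]
    - [[0.009,0.1,0.01],[-0.009,0.08,0.08]]
    - [[0.012,0.135,0.015],[-0.012,0.11,0.11]]

```text
time: 11.4
ee_pos: [0.492, -0.1308, 0.1008]
eef_rot: [0.997, -0.05, 0.059, 0.006]
ft_force: [0.4, 0.2, -1.5]
width: 0.0519
```

```bash
python3 - <<'E'
from bench import r
from ins import *
s=r.read_state();show(s);where(s)
to(s,-26,85,13)
E
```

```text
t 11.4 p [ 0.492  -0.1308  0.1008] yawy -95.72 z [ 0.1175 -0.0177 -0.9929] y [-0.0997 -0.995   0.0059] w 0.0519 F [ 0.4  0.2 -1.5] j [ 0.61  0.13 -0.47  1.99  0.07  0.91 -1.56]
A [-65.07 131.25  94.63] B [-67.92 131.07 118.46] D [  2.01 138.92 102.7 ] C [-31.53 135.08  98.67] zyx [ 6.53 -6.81  0.44]
-> (-26, 85, 13) tcp [ 0.5063 -0.2721  0.0714] A [-20.6  61.6] D [45.7 76.9]
shift [0.0245 0.139  0.0334] turn [-0.0137  0.1075  0.1125] deg 8.9 rows>=2.9
```

Emit:
step_arm:
  increments:
    - [[0.006,0.035,0.008],[-0.003,0.025,0.025]]
    - [[0.012,0.07,0.016],[-0.006,0.05,0.055]]
    - [[0.018,0.105,0.025],[-0.01,0.08,0.085]]
    - [[0.023,0.13,0.032],[-0.013,0.102,0.108]]
    - [[0.0245,0.139,0.0335],[-0.014,0.1075,0.1125]]

```text
time: 11.9
ee_pos: [0.5041, -0.2755, 0.0697]
eef_rot: [0.988, -0.108, 0.112, 0.013]
ft_force: [-0.8, 0.8, -2.1]
width: 0.0521
```

Emit:
step_arm:
  increments:
    - [[0,0,0],[0,0,0]]

```text
time: 12.0
ee_pos: [0.5031, -0.2765, 0.0691]
eef_rot: [0.988, -0.109, 0.111, 0.012]
ft_force: [-0.1, 0.2, -1.0]
width: 0.0516
```

```bash
python3 - <<'E'
from bench import r
from ins import *
import cv2
s=r.read_state();show(s);where(s)
to(s,-27.5,60,13)
def cr(i,u,v,w,hh,sc): return cv2.resize(i[v:v+hh,u:u+w],None,fx=sc,fy=sc,interpolation=cv2.INTER_CUBIC)
p=r.camera('scene')['pixels']
cv2.imwrite('pics/f1.png',cr(p,180,130,75,75,10))
p=r.camera('top')['pixels']
cv2.imwrite('pics/f2.png',cr(p,390,215,70,60,10))
E
```

```text
t 12.0 p [ 0.5031 -0.2765  0.0691] yawy -102.61 z [ 0.217  -0.0489 -0.975 ] y [-2.183e-01 -9.759e-01  3.000e-04] w 0.0516 F [-0.1  0.2 -1. ] j [ 0.77  0.24 -0.35  1.95  0.05  0.74 -1.38]
A [-22.74  -4.79  59.41] B [-28.08  -4.74  82.81] D [43.55 -5.25 74.53] C [10.4  -5.02 66.97] zyx [ -0.42 -12.85  -0.11]
-> (-27.5, 60, 13) tcp [ 0.5048 -0.2718  0.0464] A [-22.1  36.6] D [44.2 51.9]
shift [-0.0045 -0.005   0.0223] turn [ 0.0019  0.0026 -0.0069] deg 0.4 rows>=0.5
```

View pics/f1.png

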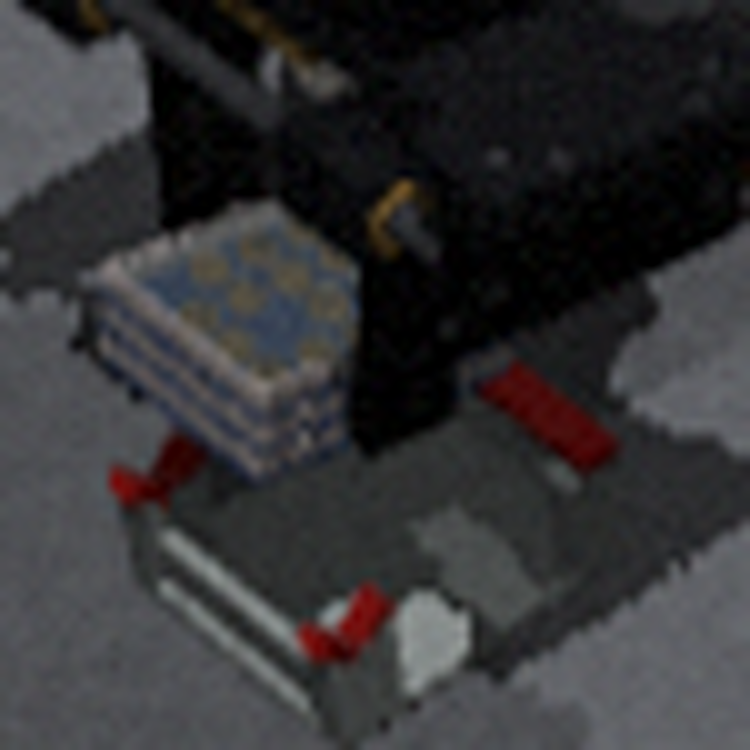

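View pics/f2.png

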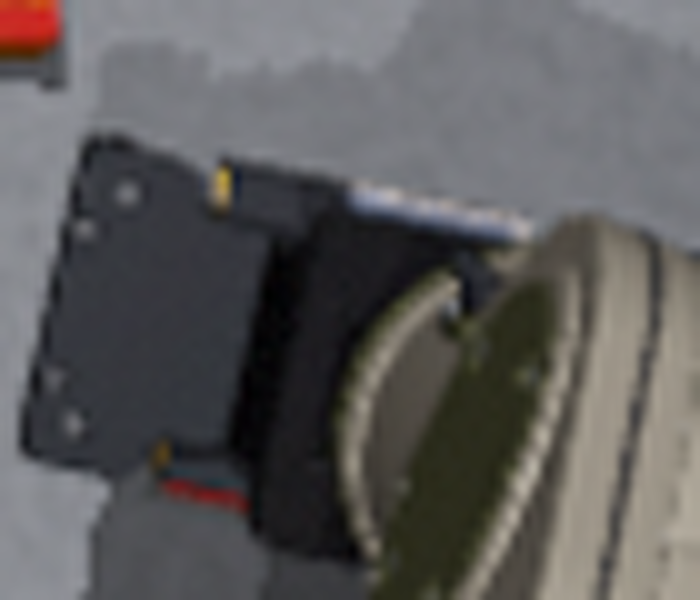

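```bash
python3 - <<'E'
from bench import r
from ins import *
from fit import c2p
import h
s=r.read_state()
Rt=R.from_quat(s['eef_rot'])*R.from_matrix(np.diag([1.,-1,-1]))
o=s['ee_pos']-Rt.apply(OFF)
P=np.array([[34,26,0],[34,26,24],[34,-26,24],[34,-26,0]])/1e3
pr=h.proj('scene',o+Rt.apply(P));ob=c2p((180,130),[(265,476),(272,386),(95,275),(83,340)],10)
print(((pr-[180,130]+.5)*10-.5).round(0));print((ob-pr).round(2))
# dock features again under same frame
Rd=R.from_euler('z',DYAW,degrees=True)
Q=np.array([[43,36,0],[-29.5,36,36],[-40,36,36],[34,36,30],[41.5,36,35],[26.5,36,35],[36,-28,18],[40,28,18]])/1e3
print(((h.proj('scene',Rd.apply(Q)+[DX,DY,0])-[180,130]+.5)*10-.5).round(0))
# px per mm
print(h.proj('scene',[[.504,-.276,.05],[.514,-.276,.05],[.504,-.266,.05]]).round(1))
E
```

```text
[[253. 486.]
 [257. 393.]
 [ 96. 265.]
 [ 94. 358.]]
[[ 1.22 -0.96]
 [ 1.53 -0.72]
 [-0.08  0.97]
 [-1.11 -1.79]]
[[346. 754.]
 [581. 461.]
 [617. 435.]
 [360. 639.]
 [329. 642.]
 [384. 604.]
 [168. 526.]
 [321. 672.]]
[[210.3 171.5]
 [207.4 174.4]
 [214.  173.3]]
```

Emit:
step_arm:
  increments:
    - [[-0.002,-0.002,0.005],[0.002,0.002,-0.005]]
    - [[-0.004,-0.005,0.012],[0.002,0.003,-0.007]]
    - [[-0.0045,-0.0055,0.02],[0.002,0.003,-0.007]]
    - [[-0.0045,-0.0055,0.022],[0.002,0.003,-0.007]]
    - [[-0.0045,-0.0055,0.022],[0.002,0.003,-0.007]]

```text
time: 12.6
ee_pos: [0.5051, -0.2694, 0.0463]
eef_rot: [0.988, -0.104, 0.112, 0.012]
ft_force: [-0.7, -0.1, -1.6]
width: 0.0513
```

```bash
sed -i 's/-.2695,/-.2688,/' ins.py; python3 - <<'E'
from bench import r
from ins import *
import cv2
s=r.read_state();show(s);where(s)
def cr(i,u,v,w,hh,sc): return cv2.resize(i[v:v+hh,u:u+w],None,fx=sc,fy=sc,interpolation=cv2.INTER_CUBIC)
p=r.camera('scene')['pixels'];cv2.imwrite('pics/g_s.png',p)
p2=np.clip(p.astype(float)*1.7,0,255).astype(np.uint8)
cv2.imwrite('pics/g1.png',cr(p2,182,143,62,58,12))
p=r.camera('top')['pixels'];p2=np.clip(p.astype(float)*1.5,0,255).astype(np.uint8)
cv2.imwrite('pics/g2.png',cr(p2,395,215,60,60,10))
E
```

```text
t 12.6 p [ 0.5051 -0.2694  0.0463] yawy -102.04 z [ 0.2196 -0.0463 -0.9745] y [-2.086e-01 -9.780e-01 -5.000e-04] w 0.0513 F [-0.7 -0.1 -1.6] j [ 0.76  0.27 -0.35  1.97  0.07  0.69 -1.4 ]
A [-22.18   1.64  36.54] B [-27.56   1.61  59.93] D [44.09  1.82 51.8 ] C [10.95  1.73 44.17] zyx [  0.16 -12.97   0.07]
```

View pics/g1.png

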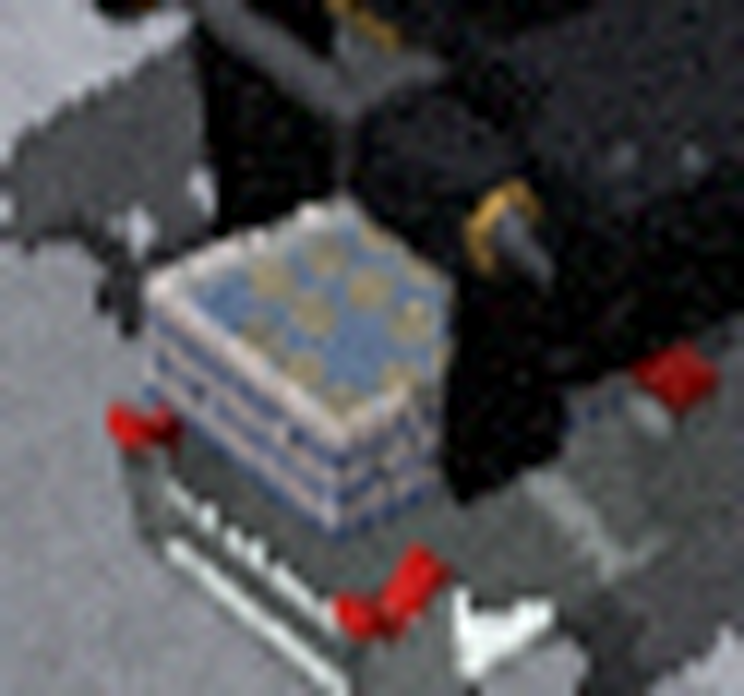

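View pics/g2.png

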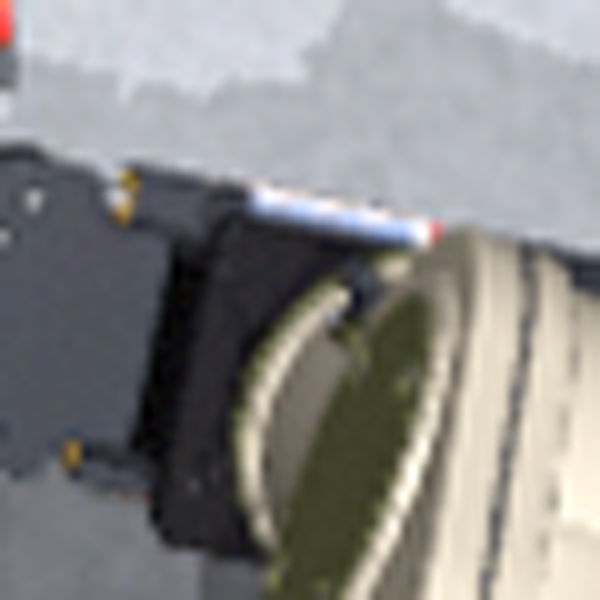

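```bash
python3 - <<'E'
import cv2,numpy as np,h
from fit import *
from scipy import ndimage as nd
cent={}
for n,f,box in(('top','pics/top0.png',(395,228,50,50)),('scene','pics/scene0.png',(186,155,62,55))):
    im=cv2.imread(f).astype(float);u,v,w,hh=box;c=im[v:v+hh,u:u+w]
    red=np.clip(c[:,:,2]-1.0*(c[:,:,0]+c[:,:,1])/2-15,0,None)
    lab,k=nd.label(red>15)
    for i in range(1,k+1):
        m=nd.binary_dilation(lab==i);a=(lab==i).sum()
        if a<6: continue
        ww=red*m;ys,xs=np.mgrid[:hh,:w];ce=((xs*ww).sum()/ww.sum()+u,(ys*ww).sum()/ww.sum()+v)
        print(n,a,np.round(ce,2));cent.setdefault(n,[]).append(ce)
import pickle;pickle.dump(cent,open('cent.pkl','wb'))
E
```

```text
top 34 [412.6  236.19]
top 36 [436.89 241.44]
top 147 [420.17 264.81]
scene 147 [228.96 166.65]
scene 39 [195.4 176.6]
scene 36 [214.27 192.27]
```

```bash
python3 - <<'E'
from fit import *
a=lambda l:np.array(l,float)/1000
V=a([[34,32,31.2],[34,-32,31.2]]);Lp=a([[-34.75,0,36]])
t=np.array([(412.6,236.19),(436.89,241.44)]);tl=np.array([(420.17,264.81)])
s=np.array([(214.27,192.27),(195.4,176.6)])
sys_=[('top V',[('top',V,t)]),('top V+lip',[('top',V,t),('top',Lp,tl)]),('scene V',[('scene',V,s)]),('all',[('top',V,t),('top',Lp,tl),('scene',V,s)])]
for n,o in sys_:
    p,e=fit(o,[.494,-.269,-.2]);print(n,p[:2].round(4),np.degrees(p[2]).round(2),e)
# scene lip: pts on top face and front face
sl=np.array([[228.96,166.65]])
for z,x in((36,-34.75),(35,-33)):
    p,e=fit([('scene',np.r_[V,a([[x,0,z]])],np.r_[s,sl])],[.494,-.269,-.2]);print(z,p[:2].round(4),np.degrees(p[2]).round(2),e)
E
```

```text
top V [ 0.4939 -0.2702] -13.02 [0. 0.]
top V+lip [ 0.4937 -0.2703] -12.83 [0.09 0.01 0.1 ]
scene V [ 0.4944 -0.2684] -13.09 [0.01 0.01]
all [ 0.4938 -0.2697] -12.59 [0.3  0.26 0.19 0.39 0.34]
36 [ 0.4947 -0.2682] -13.3 [0.14 0.05 0.21]
35 [ 0.4939 -0.2682] -13.29 [0.11 0.18 0.3 ]
```

```bash
python3 - <<'E'
from bench import r
from ins import *
from fit import c2p
import h
from scipy.optimize import least_squares
s=r.read_state();show(s)
Rt=R.from_quat(s['eef_rot'])*R.from_matrix(np.diag([1.,-1,-1]))
o=s['ee_pos']-Rt.apply(OFF)
P=np.array([[34,26,0],[34,26,24],[34,-26,24],[34,-26,0]])/1e3
ob=c2p((182,143),[(337,535),(343,432),(147,287),(148,392)],12)
pr=h.proj('scene',o+Rt.apply(P))
print(((pr-[182,143]+.5)*12-.5).round(0))
for k in (slice(0,4),slice(0,3)):
    f=lambda d:(h.proj('scene',o+[d[0],d[1],0]+Rt.apply(P))-ob)[k].ravel()
    q=least_squares(f,[0,0]);print('scene bias mm',(q.x*1e3).round(2),q.fun.round(2))
E
```

```text
t 12.7 p [ 0.5054 -0.2698  0.047 ] yawy -102.07 z [ 0.2205 -0.047  -0.9743] y [-2.091e-01 -9.779e-01 -1.000e-04] w 0.0518 F [ 0.1  0.1 -1. ] j [ 0.76  0.27 -0.35  1.97  0.07  0.69 -1.4 ]
[[316. 533.]
 [322. 424.]
 [129. 272.]
 [126. 381.]]
scene bias mm [-0.2   4.36] [ 0.01  0.58 -0.02  0.12  0.17 -0.51 -0.16 -0.21]
scene bias mm [-0.29  4.15] [-0.04  0.51 -0.08  0.05  0.12 -0.57]
```

```bash
python3 - <<'E'
from bench import r
from ins import *
import h,cv2
from scipy import ndimage as nd
s=r.read_state()
Rt=R.from_quat(s['eef_rot'])*R.from_matrix(np.diag([1.,-1,-1]))
o=s['ee_pos']-Rt.apply(OFF)
P=np.array([[34,26,0],[34,26,24],[34,-26,24],[34,-26,0]])/1e3
pr=h.proj('top',o+Rt.apply(P))
print('top pred in g2',((pr-[395,215]+.5)*10-.5).round(0))
im=r.camera('scene')['pixels'].astype(float);
u,v,w,hh=186,155,62,55;c=im[v:v+hh,u:u+w]
red=np.clip(c[:,:,2]-(c[:,:,0]+c[:,:,1])/2-15,0,None);lab,k=nd.label(red>15)
for i in range(1,k+1):
    m=nd.binary_dilation(lab==i)
    if (lab==i).sum()<6: continue
    ww=red*m;ys,xs=np.mgrid[:hh,:w];print((lab==i).sum(),round((xs*ww).sum()/ww.sum()+u,2),round((ys*ww).sum()/ww.sum()+v,2))
def cr(i,u,v,w,hh,sc): return cv2.resize(i[v:v+hh,u:u+w],None,fx=sc,fy=sc,interpolation=cv2.INTER_CUBIC)
q=np.clip(im*2,0,255).astype(np.uint8);g=cr(q,187,155,40,40,18)
for pt in h.proj('scene',o+Rt.apply(P)): cv2.circle(g,tuple(int(x) for x in ((pt-[187,155]+.5)*18-.5)),5,(0,255,255),1)
cv2.imwrite('pics/g3.png',g)
t=r.camera('top')['pixels'].astype(float)
q=np.clip(t*1.5,0,255).astype(np.uint8);g=cr(q,412,224,34,30,20)
for pt in pr: cv2.circle(g,tuple(int(x) for x in ((pt-[412,224]+.5)*20-.5)),5,(0,255,255),1)
cv2.imwrite('pics/g4.png',g)
E
```

```text
top pred in g2 [[213. 170.]
 [227. 180.]
 [433. 220.]
 [415. 210.]]
27 237.67 173.68
17 192.76 178.11
39 214.31 192.16
```

View pics/g3.png

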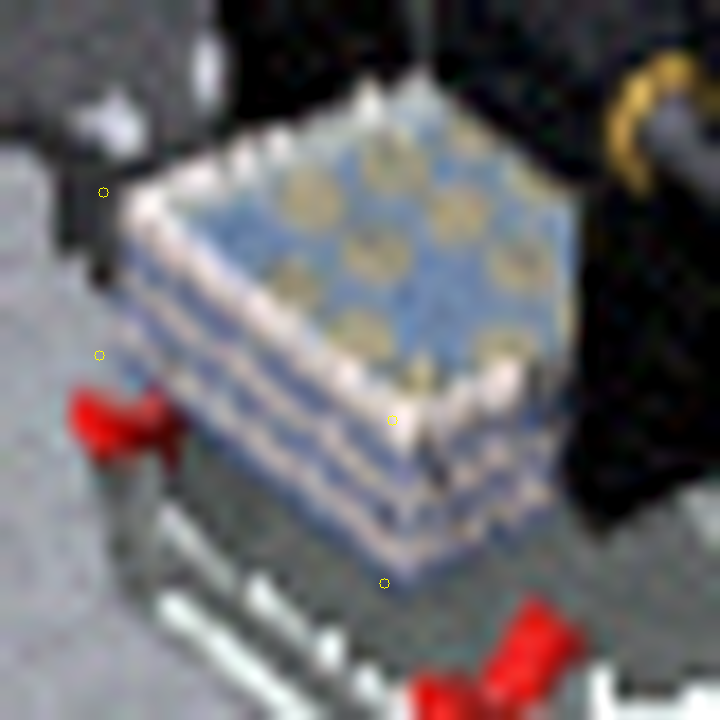

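View pics/g4.png

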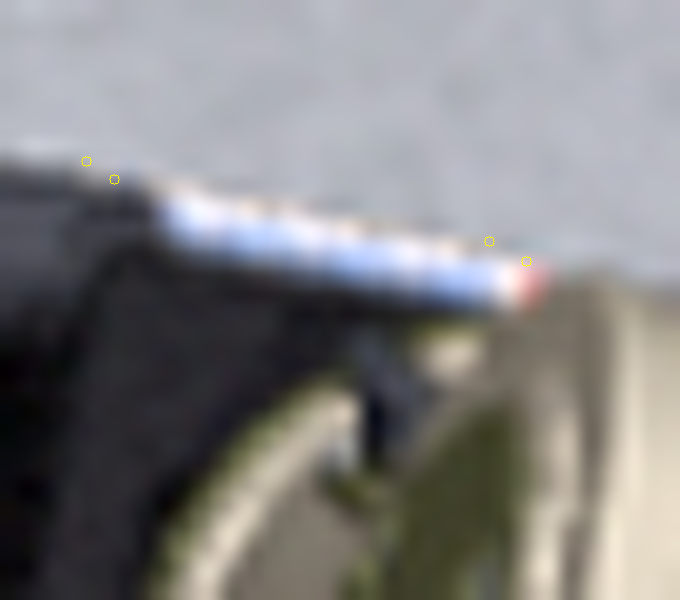

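```bash
sed -i 's/^DX.*/DX,DY,DYAW=.4946,-.2700,-12.9/' ins.py; python3 - <<'E'
from bench import r
from ins import *
s=r.read_state();show(s);where(s)
to(s,-27,48,13);to(s,-27,30,13)
E
```

```text
t 12.8 p [ 0.5054 -0.27    0.0472] yawy -102.08 z [ 0.2207 -0.0473 -0.9742] y [-0.2093 -0.9779  0.    ] w 0.0516 F [-0.9 -0.1 -2. ] j [ 0.76  0.27 -0.35  1.97  0.07  0.69 -1.4 ]
A [-22.31   1.96  37.41] B [-27.73   1.88  60.79] D [43.93  2.91 52.76] C [10.81  2.43 45.08] zyx [  0.84 -13.04   0.19]
-> (-27, 48, 13) tcp [ 0.5056 -0.2725  0.0344] A [-21.6  24.6] D [44.7 39.9]
shift [-0.0022  0.0024  0.0126] turn [-0.0032 -0.0008  0.0139] deg 0.8 rows>=0.3
-> (-27, 30, 13) tcp [ 0.5056 -0.2725  0.0164] A [-21.6   6.6] D [44.7 21.9]
shift [-0.0063  0.0024  0.0302] turn [-0.0032 -0.0008  0.0139] deg 0.8 rows>=0.6
```

Emit:
step_arm:
  increments:
    - [[-0.001,0.001,0.003],[-0.001,0,0.005]]
    - [[-0.002,0.002,0.008],[-0.003,-0.001,0.01]]
    - [[-0.0022,0.0024,0.0126],[-0.003,-0.001,0.014]]
    - [[-0.0022,0.0024,0.0126],[-0.003,-0.001,0.014]]
    - [[-0.0022,0.0024,0.0126],[-0.003,-0.001,0.014]]

```text
time: 13.3
ee_pos: [0.5055, -0.2723, 0.0341]
eef_rot: [0.987, -0.112, 0.112, 0.012]
ft_force: [0.4, -0.4, -0.3]
width: 0.0514
```

```bash
cat > look.py <<'E'
from bench import r
from ins import *
import cv2,sys,h
s=r.read_state();show(s);where(s)
def cr(i,u,v,w,hh,sc): return cv2.resize(i[v:v+hh,u:u+w],None,fx=sc,fy=sc,interpolation=cv2.INTER_CUBIC)
def snap(fn,u=185,v=150,w=62,hh=55,sc=12,cam='scene',g=2):
    im=r.camera(cam)['pixels'].astype(float)
    cv2.imwrite(fn,cr(np.clip(im*g,0,255).astype(np.uint8),u,v,w,hh,sc))
E
python3 - <<'E'
from look import *
to(s,-27,30,13);snap('pics/i1.png')
E
```

```text
t 13.3 p [ 0.5055 -0.2723  0.0341] yawy -102.89 z [ 0.2187 -0.0497 -0.9745] y [-2.231e-01 -9.748e-01 -4.000e-04] w 0.0514 F [ 0.4 -0.4 -0.3] j [ 0.75  0.29 -0.34  1.98  0.08  0.67 -1.42]
A [-21.69   0.16  24.43] B [-27.07   0.15  47.82] D [44.58  0.17 39.68] C [11.44  0.16 32.06] zyx [ 1.000e-02 -1.296e+01  3.000e-02]
-> (-27, 30, 13) tcp [ 0.5056 -0.2725  0.0164] A [-21.6   6.6] D [44.7 21.9]
shift [-0.0039  0.0002  0.0174] turn [-0.0004  0.0007  0.    ] deg 0.0 rows>=0.4
```

View pics/i1.png

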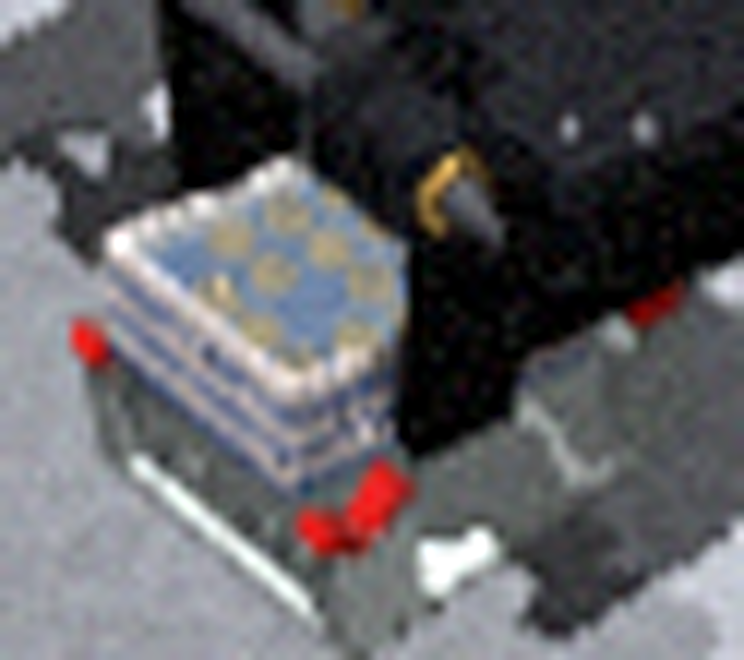

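Emit:
step_arm:
  increments:
    - [[-0.0007,0,0.003],[0,0,0]]
    - [[-0.0014,0,0.006],[0,0,0]]
    - [[-0.002,0,0.009],[0,0,0]]
    - [[-0.002,0,0.009],[0,0,0]]

```text
time: 13.75
ee_pos: [0.5054, -0.2722, 0.0246]
eef_rot: [0.987, -0.112, 0.112, 0.012]
ft_force: [-0.5, 1.0, -2.2]
width: 0.0518
```

```bash
python3 - <<'E'
from look import *
to(s,-27,30,13)
E
```

```text
t 13.75 p [ 0.5054 -0.2722  0.0246] yawy -102.89 z [ 0.2183 -0.0494 -0.9746] y [-2.231e-01 -9.748e-01 -6.000e-04] w 0.0518 F [-0.5  1.  -2.2] j [ 0.75  0.31 -0.34  1.98  0.09  0.65 -1.43]
A [-21.84   0.25  14.85] B [-27.22   0.23  38.24] D [44.43  0.25 30.07] C [11.29  0.25 22.46] zyx [ 1.000e-02 -1.293e+01  4.000e-02]
-> (-27, 30, 13) tcp [ 0.5056 -0.2725  0.0164] A [-21.6   6.6] D [44.7 21.9]
shift [-0.0016  0.0003  0.008 ] turn [-0.0006  0.0011  0.0001] deg 0.1 rows>=0.2
```

Emit:
step_arm:
  increments:
    - [[-0.0005,0,0.003],[0,0,0]]
    - [[-0.001,0,0.0055],[0,0.001,0]]
    - [[-0.0016,0.0002,0.008],[0,0.001,0]]
    - [[-0.0016,0.0002,0.008],[0,0.001,0]]

```text
time: 14.15
ee_pos: [0.5053, -0.2724, 0.0159]
eef_rot: [0.987, -0.112, 0.112, 0.012]
ft_force: [0.9, 0.0, -1.5]
width: 0.0518
```

```bash
python3 - <<'E'
from look import *
for b in(-31,-33,-35): to(s,b,30,13)
snap('pics/i2.png')
E
```

```text
t 14.15 p [ 0.5053 -0.2724  0.0159] yawy -102.89 z [ 0.2187 -0.0493 -0.9746] y [-2.231e-01 -9.748e-01 -8.000e-04] w 0.0518 F [ 0.9  0.  -1.5] j [ 0.75  0.32 -0.34  1.99  0.1   0.63 -1.43]
A [-21.93   0.09   6.18] B [-27.31   0.07  29.57] D [44.34  0.08 21.43] C [11.2   0.09 13.8 ] zyx [ 1.000e-02 -1.295e+01  5.000e-02]
-> (-31, 30, 13) tcp [ 0.5017 -0.2716  0.0164] A [-25.6   6.6] D [40.7 21.9]
shift [-0.0035  0.0001 -0.0013] turn [-0.0008  0.0008 -0.0001] deg 0.1 rows>=0.1
-> (-33, 30, 13) tcp [ 0.4997 -0.2712  0.0164] A [-27.6   6.6] D [38.7 21.9]
shift [-0.0054  0.0001 -0.0017] turn [-0.0008  0.0008 -0.0001] deg 0.1 rows>=0.1
-> (-35, 30, 13) tcp [ 0.4978 -0.2707  0.0164] A [-29.6   6.6] D [36.7 21.9]
shift [-0.0074  0.0001 -0.0022] turn [-0.0008  0.0008 -0.0001] deg 0.1 rows>=0.2
```

View pics/i2.png

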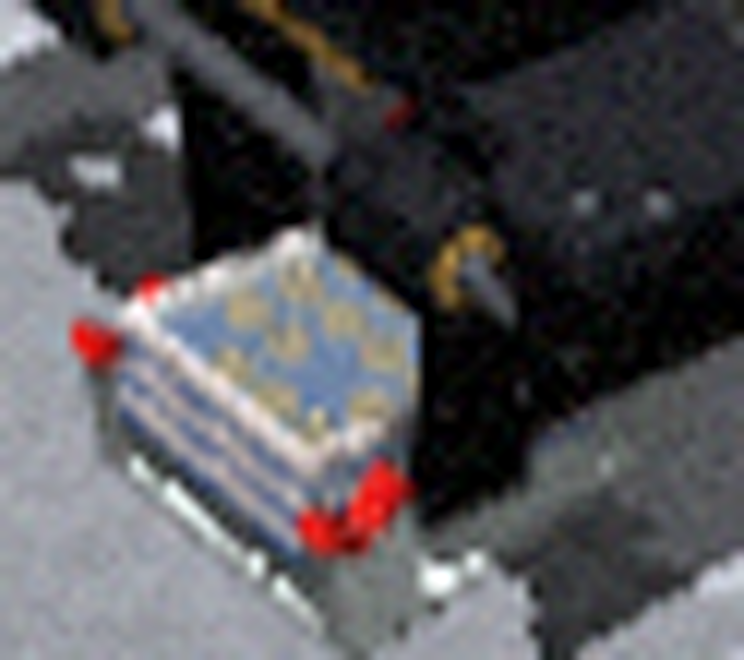

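Emit:
step_arm:
  increments:
    - [[-0.0015,0,-0.0005],[0,0,0]]
    - [[-0.003,0,-0.001],[0,0.001,0]]
    - [[-0.0045,0,-0.0014],[0,0.001,0]]
    - [[-0.0055,0,-0.0017],[0,0.001,0]]
    - [[-0.0055,0,-0.0017],[0,0.001,0]]

```text
time: 14.7
ee_pos: [0.4997, -0.2711, 0.0166]
eef_rot: [0.987, -0.112, 0.113, 0.012]
ft_force: [-0.2, 0.2, -1.8]
width: 0.0516
```

```bash
python3 - <<'E'
from look import *
for b in(-34.5,-35.5): to(s,b,30,13)
E
```

```text
t 14.7 p [ 0.4997 -0.2711  0.0166] yawy -102.90 z [ 0.2199 -0.0497 -0.9743] y [-2.232e-01 -9.748e-01 -7.000e-04] w 0.0516 F [-0.2  0.2 -1.8] j [ 0.75  0.31 -0.34  2.    0.09  0.62 -1.42]
A [-2.766e+01  2.000e-02  6.860e+00] B [-3.307e+01  1.000e-02  3.025e+01] D [3.859e+01 1.000e-02 2.219e+01] C [ 5.47  0.02 14.53] zyx [  0.   -13.03   0.04]
-> (-34.5, 30, 13) tcp [ 0.4983 -0.2708  0.0164] A [-29.1   6.6] D [37.2 21.9]
shift [-0.0015  0.     -0.0001] turn [-0.0007 -0.0005 -0.0001] deg 0.0 rows>=0.0
-> (-35.5, 30, 13) tcp [ 0.4973 -0.2706  0.0164] A [-30.1   6.6] D [36.2 21.9]
shift [-0.0024  0.     -0.0003] turn [-0.0007 -0.0005 -0.0001] deg 0.0 rows>=0.0
```

Emit:
step_arm:
  increments:
    - [[-0.0008,0,-0.0001],[0,0,0]]
    - [[-0.0015,0,-0.0001],[0,0,0]]
    - [[-0.0015,0,-0.0001],[0,0,0]]

```text
time: 15.0
ee_pos: [0.4981, -0.2708, 0.0163]
eef_rot: [0.987, -0.112, 0.113, 0.012]
ft_force: [0.1, -0.1, -1.0]
width: 0.0518
```

Emit:
step_arm:
  increments:
    - [[-0.0005,0,-0.0001],[0,0,0]]
    - [[-0.0005,0,-0.0001],[0,0,0]]

```text
time: 15.2
ee_pos: [0.4975, -0.2707, 0.0163]
eef_rot: [0.987, -0.112, 0.113, 0.012]
ft_force: [-0.3, 0.1, -1.5]
width: 0.0516
```

Emit:
step_arm:
  increments:
    - [[-0.0005,0,-0.0001],[0,0,0]]
    - [[-0.0005,0,-0.0001],[0,0,0]]

```text
time: 15.4
ee_pos: [0.4972, -0.2706, 0.0164]
eef_rot: [0.987, -0.112, 0.113, 0.012]
ft_force: [0.6, -0.1, -1.3]
width: 0.0517
```

```bash
python3 - <<'E'
from look import *
for b in(-36.5,-35.5): to(s,b,30,13)
E
```

```text
t 15.4 p [ 0.4972 -0.2706  0.0164] yawy -102.90 z [ 0.22   -0.0498 -0.9742] y [-2.232e-01 -9.748e-01 -6.000e-04] w 0.0517 F [ 0.6 -0.1 -1.3] j [ 0.76  0.31 -0.34  2.01  0.09  0.62 -1.42]
A [-30.17   0.     6.6 ] B [-3.559e+01 -1.000e-02  2.998e+01] D [36.07 -0.   21.94] C [ 2.95  0.   14.27] zyx [  0.   -13.04   0.04]
-> (-36.5, 30, 13) tcp [ 0.4963 -0.2704  0.0164] A [-31.1   6.6] D [35.2 21.9]
shift [-0.0009 -0.     -0.0002] turn [-0.0006 -0.0006 -0.0001] deg 0.1 rows>=0.0
-> (-35.5, 30, 13) tcp [ 0.4973 -0.2706  0.0164] A [-30.1   6.6] D [36.2 21.9]
shift [ 0.0001 -0.      0.    ] turn [-0.0006 -0.0006 -0.0001] deg 0.1 rows>=0.0
```

Not touching the head wall yet. I'll keep feeling forward in 0.5 mm steps.

Emit:
step_arm:
  increments:
    - [[-0.0005,0,-0.0001],[0,0,0]]
    - [[-0.0005,0,-0.0001],[0,0,0]]

```text
time: 15.6
ee_pos: [0.4971, -0.2705, 0.0165]
eef_rot: [0.987, -0.112, 0.113, 0.013]
ft_force: [4.1, -0.5, -3.3]
width: 0.0515
```

Emit:
step_arm:
  increments:
    - [[-0.0005,0,-0.0001],[0,0,0]]
    - [[-0.0005,0,-0.0001],[0,0,0]]

```text
time: 15.8
ee_pos: [0.4971, -0.2705, 0.0167]
eef_rot: [0.987, -0.112, 0.114, 0.013]
ft_force: [4.6, -0.8, -4.1]
width: 0.052
```

```bash
python3 - <<'E'
from look import *
E
```

```text
t 15.8 p [ 0.4971 -0.2705  0.0167] yawy -102.89 z [ 0.2217 -0.0503 -0.9738] y [-2.230e-01 -9.748e-01 -4.000e-04] w 0.0520 F [ 4.6 -0.8 -4.1] j [ 0.76  0.3  -0.34  2.01  0.09  0.62 -1.42]
A [-3.031e+01  3.000e-02  6.900e+00] B [-3.576e+01  2.000e-02  3.027e+01] D [35.91  0.04 22.36] C [ 2.8   0.04 14.63] zyx [ 1.000e-02 -1.314e+01  3.000e-02]
```

```bash
sed -i 's/^DX.*/DX,DY,DYAW=.4949,-.2700,-12.9/' ins.py; python3 - <<'E'
from look import *
for b in((-35.7,30.8,11),(-35.7,31,9.5),(-35.7,31,8)): to(s,*b)
E
```

```text
t 15.8 p [ 0.4971 -0.2705  0.0167] yawy -102.89 z [ 0.2217 -0.0503 -0.9738] y [-2.230e-01 -9.748e-01 -4.000e-04] w 0.0520 F [ 4.6 -0.8 -4.1] j [ 0.76  0.3  -0.34  2.01  0.09  0.62 -1.42]
A [-3.06e+01 -3.00e-02  6.90e+00] B [-36.06  -0.05  30.27] D [ 3.562e+01 -2.000e-02  2.236e+01] C [ 2.51 -0.03 14.63] zyx [ 1.000e-02 -1.314e+01  3.000e-02]
-> (-35.7, 30.8, 11) tcp [ 0.4969 -0.2705  0.0158] A [-31.1   7.2] D [35.6 20.2]
shift [-0.0004 -0.      0.0008] turn [-0.0005 -0.0374  0.0002] deg 2.1 rows>=0.2
-> (-35.7, 31, 9.5) tcp [ 0.4965 -0.2704  0.015 ] A [-31.7   7.3] D [35.3 18.6]
shift [-0.0009 -0.      0.0015] turn [-0.0005 -0.0636  0.0002] deg 3.6 rows>=0.4
-> (-35.7, 31, 8) tcp [ 0.4961 -0.2703  0.0141] A [-32.4   7.2] D [35.  16.7]
shift [-0.0016 -0.      0.0024] turn [-0.0005 -0.0898  0.0002] deg 5.1 rows>=0.6
```

Emit:
step_arm:
  increments:
    - [[-0.0002,0,0.0004],[0,-0.019,0]]
    - [[-0.0004,0,0.0008],[0,-0.037,0]]
    - [[-0.0006,0,0.0011],[0,-0.05,0]]
    - [[-0.0009,0,0.0015],[0,-0.0636,0]]
    - [[-0.0009,0,0.0015],[0,-0.0636,0]]

```text
time: 16.3
ee_pos: [0.4965, -0.2703, 0.0149]
eef_rot: [0.99, -0.112, 0.082, 0.009]
ft_force: [0.2, -1.5, -1.8]
width: 0.052
```

```bash
python3 - <<'E'
from look import *
for b in((-35.7,31,8),(-35.7,30.5,6),(-35.3,30,4)): to(s,*b)
snap('pics/i3.png')
E
```

```text
t 16.3 p [ 0.4965 -0.2703  0.0149] yawy -102.88 z [ 0.1597 -0.0359 -0.9865] y [-2.228e-01 -9.749e-01 -6.000e-04] w 0.0520 F [ 0.2 -1.5 -1.8] j [ 0.73  0.34 -0.33  1.96  0.11  0.7  -1.45]
A [-31.78   0.08   7.19] B [-35.71   0.07  30.86] D [35.3   0.1  18.32] C [ 1.76  0.09 12.75] zyx [ 0.02 -9.42  0.04]
-> (-35.7, 31, 8) tcp [ 0.4961 -0.2703  0.0141] A [-32.4   7.2] D [35.  16.7]
shift [-0.0005  0.0001  0.0007] turn [-0.0007 -0.0248  0.0003] deg 1.4 rows>=0.2
-> (-35.7, 30.5, 6) tcp [ 0.4955 -0.2701  0.0123] A [-33.2   6.6] D [34.4 13.7]
shift [-0.0014  0.0001  0.0024] turn [-0.0007 -0.0597  0.0003] deg 3.4 rows>=0.4
-> (-35.3, 30, 4) tcp [ 0.4952 -0.2701  0.0105] A [-33.6   6.1] D [34.2 10.8]
shift [-0.002   0.0001  0.0041] turn [-0.0007 -0.0946  0.0004] deg 5.4 rows>=0.6
```

View pics/i3.png

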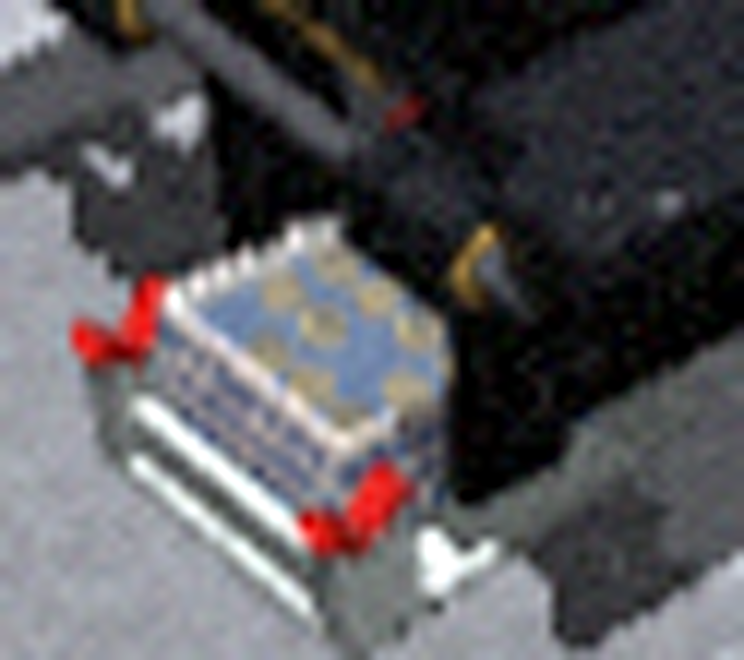

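Emit:
step_arm:
  increments:
    - [[-0.0003,0,0.0004],[0,-0.013,0]]
    - [[-0.0005,0,0.0007],[0,-0.025,0]]
    - [[-0.0005,0,0.0007],[0,-0.025,0]]

```text
time: 16.65
ee_pos: [0.496, -0.2701, 0.0139]
eef_rot: [0.991, -0.112, 0.069, 0.007]
ft_force: [-1.0, 0.7, -1.6]
width: 0.052
```

```bash
python3 - <<'E'
from look import *
for b in((-35.7,30.5,6),(-35.3,30,4)): to(s,*b)
E
```

```text
t 16.65 p [ 0.496  -0.2701  0.0139] yawy -102.87 z [ 0.1352 -0.0302 -0.9904] y [-2.228e-01 -9.749e-01 -7.000e-04] w 0.0520 F [-1.   0.7 -1.6] j [ 0.72  0.35 -0.32  1.94  0.12  0.74 -1.46]
A [-32.45   0.13   7.13] B [-35.78   0.11  30.9 ] D [34.89  0.16 16.55] C [ 1.22  0.14 11.84] zyx [ 0.03 -7.96  0.05]
-> (-35.7, 30.5, 6) tcp [ 0.4955 -0.2701  0.0123] A [-33.2   6.6] D [34.4 13.7]
shift [-0.0007  0.0001  0.0016] turn [-0.0008 -0.0342  0.0004] deg 2.0 rows>=0.2
-> (-35.3, 30, 4) tcp [ 0.4952 -0.2701  0.0105] A [-33.6   6.1] D [34.2 10.8]
shift [-0.0012  0.0001  0.0033] turn [-0.0008 -0.0691  0.0004] deg 4.0 rows>=0.5
```

Emit:
step_arm:
  increments:
    - [[-0.0003,0,0.0008],[0,-0.017,0]]
    - [[-0.0007,0,0.0016],[0,-0.034,0]]
    - [[-0.001,0,0.0025],[0,-0.052,0]]
    - [[-0.0012,0,0.0033],[0,-0.069,0]]
    - [[-0.0012,0,0.0033],[0,-0.069,0]]

```text
time: 17.15
ee_pos: [0.4956, -0.2698, 0.0103]
eef_rot: [0.993, -0.112, 0.034, 0.003]
ft_force: [-0.2, -0.2, -1.7]
width: 0.0514
```

```bash
python3 - <<'E'
from look import *
for b in((-34.5,29.5,0),(-34.2,28.5,0)): to(s,*b)
E
```

```text
t 17.15 p [ 0.4956 -0.2698  0.0103] yawy -102.85 z [ 0.0673 -0.0144 -0.9976] y [-2.224e-01 -9.749e-01 -9.000e-04] w 0.0514 F [-0.2 -0.2 -1.7] j [ 0.69  0.39 -0.31  1.88  0.14  0.82 -1.48]
A [-33.32   0.3    5.85] B [-34.97   0.28  29.79] D [34.52  0.35 10.53] C [0.6  0.33 8.19] zyx [ 0.05 -3.95  0.06]
-> (-34.5, 29.5, 0) tcp [ 0.4946 -0.2699  0.0076] A [-34.5   5.5] D [33.5  5.5]
shift [-0.0011  0.0003  0.0026] turn [-0.001  -0.0689  0.0008] deg 3.9 rows>=0.5
-> (-34.2, 28.5, 0) tcp [ 0.4949 -0.27    0.0066] A [-34.2   4.5] D [33.8  4.5]
shift [-0.0009  0.0003  0.0036] turn [-0.001  -0.0689  0.0008] deg 3.9 rows>=0.5
```

Emit:
step_arm:
  increments:
    - [[-0.0003,0.0001,0.0007],[0,-0.017,0]]
    - [[-0.0006,0.0002,0.0014],[0,-0.035,0]]
    - [[-0.0008,0.0003,0.002],[-0.001,-0.052,0]]
    - [[-0.001,0.0003,0.0026],[-0.001,-0.069,0]]
    - [[-0.001,0.0003,0.0028],[-0.001,-0.069,0]]

```text
time: 17.65
ee_pos: [0.4951, -0.2698, 0.0073]
eef_rot: [0.994, -0.112, -0.0, -0.0]
ft_force: [0.6, -0.5, -0.6]
width: 0.0517
```

```bash
python3 - <<'E'
from look import *
for b in((-34.1,28,0),): to(s,*b)
E
```

```text
t 17.65 p [ 0.4951 -0.2698  0.0073] yawy -102.83 z [-8.e-04  3.e-04 -1.e+00] y [-2.221e-01 -9.750e-01 -1.000e-04] w 0.0517 F [ 0.6 -0.5 -0.6] j [ 0.67  0.44 -0.3   1.82  0.16  0.91 -1.5 ]
A [-34.01   0.19   5.23] B [-33.99   0.19  29.23] D [33.99  0.27  5.17] C [-0.01  0.23  5.2 ] zyx [0.07 0.05 0.01]
-> (-34.1, 28, 0) tcp [ 0.495  -0.27    0.0061] A [-34.1   4. ] D [33.9  4. ]
shift [-0.0001  0.0002  0.0012] turn [-0.0001  0.0009  0.0011] deg 0.1 rows>=0.0
```

Emit:
step_arm:
  increments:
    - [[0,0.0002,0.0006],[0,0.001,0.001]]
    - [[0,0.0002,0.0012],[0,0.001,0.001]]
    - [[0,0.0002,0.0014],[0,0.001,0.001]]
    - [[0,0.0002,0.0015],[0,0.001,0.001]]

```text
time: 18.05
ee_pos: [0.4952, -0.27, 0.0064]
eef_rot: [0.994, -0.112, 0.0, 0.0]
ft_force: [-3.0, 1.5, 6.7]
width: 0.0516
```

```bash
python3 - <<'E'
from look import *
snap('pics/i4.png')
E
```

```text
t 18.05 p [ 0.4952 -0.27    0.0064] yawy -102.90 z [ 6.e-04 -1.e-04 -1.e+00] y [-0.2232 -0.9748 -0.    ] w 0.0516 F [-3.   1.5  6.7] j [ 0.67  0.44 -0.3   1.82  0.16  0.9  -1.5 ]
A [-33.89   0.05   4.23] B [-33.9    0.05  28.23] D [34.11  0.05  4.27] C [0.11 0.05 4.25] zyx [ 0.   -0.03  0.  ]
```

View pics/i4.png

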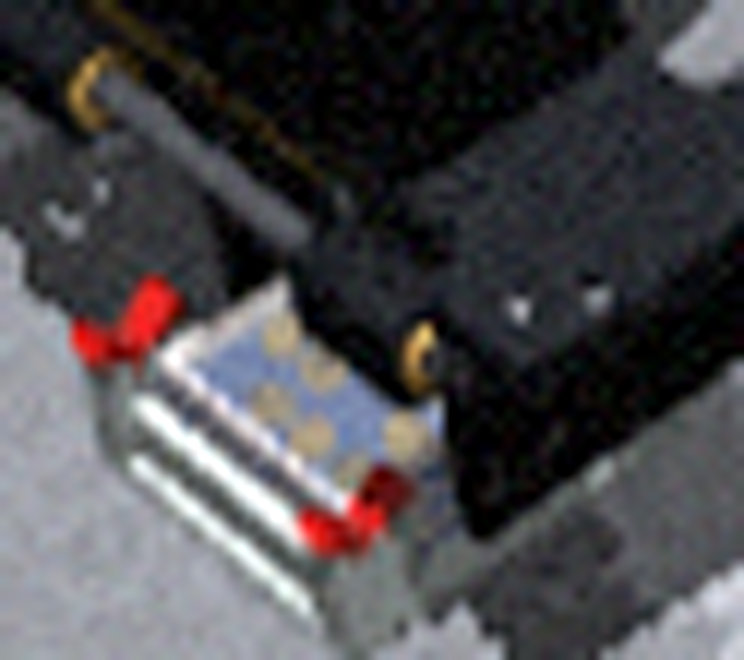

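Emit:
step_arm:
  increments:
    - [[0,0,0],[0,0,0]]
    - [[0,0,0],[0,0,0]]
    - [[0,0,0],[0,0,0]]
    - [[0,0,0],[0,0,0]]
  hand: -0.6

```text
time: 18.5
ee_pos: [0.4952, -0.27, 0.0063]
eef_rot: [0.994, -0.112, 0.0, 0.0]
ft_force: [-0.4, 0.6, -0.1]
width: 0.0684
```

Emit:
step_arm:
  increments:
    - [[0,0,-0.008],[0,0,0]]
    - [[0,0,-0.025],[0,0,0]]
    - [[0,0,-0.045],[0,0,0]]
    - [[0,0,-0.075],[0,0,0]]
    - [[0,0,-0.11],[0,0,0]]

```text
time: 19.0
ee_pos: [0.4945, -0.2697, 0.1172]
eef_rot: [0.994, -0.112, -0.0, -0.0]
ft_force: [0.9, -1.0, -0.3]
width: 0.0697
```

```bash
python3 - <<'E'
from look import *
go(s,[.665,-.037,.12],down(7.4))
go(s,[.665,-.037,.12],down(187.4))
E
```

```text
t 19.0 p [ 0.4945 -0.2697  0.1172] yawy -102.89 z [-6.e-04  6.e-04 -1.e+00] y [-2.231e-01 -9.748e-01 -5.000e-04] w 0.0697 F [ 0.9 -1.  -0.3] j [ 0.69  0.3  -0.32  1.74  0.1   1.12 -1.46]
A [-34.64   0.2  115.1 ] B [-34.63   0.18 139.1 ] D [ 33.36   0.2  115.05] C [ -0.64   0.2  115.07] zyx [0.01 0.04 0.03]
shift [ 0.1143 -0.2649 -0.0028] turn [-1.000e-03  0.000e+00 -1.925e+00] deg 110.3 rows>=12.8
shift [ 0.1143 -0.2649 -0.0028] turn [0.0000e+00 9.0000e-04 1.2166e+00] deg 69.7 rows>=8.1
```

Emit:
step_arm:
  increments:
    - [[0.004,-0.01,0],[0,0,-0.12]]
    - [[0.012,-0.028,0],[0,0,-0.26]]
    - [[0.02,-0.05,0],[0,0,-0.4]]
    - [[0.03,-0.072,0],[0,0,-0.54]]
    - [[0.04,-0.095,0],[0,0,-0.68]]
  hand: -0.2

```text
time: 19.5
ee_pos: [0.5552, -0.1855, 0.1179]
eef_rot: [0.974, 0.228, -0.0, -0.0]
ft_force: [0.2, 0.1, -0.1]
width: 0.0529
```

```bash
python3 - <<'E'
from look import *
go(s,[.665,-.037,.12],down(7.4))
snap('pics/j1.png');snap('pics/j2.png',398,230,46,42,14,'top',1.2)
E
```

```text
t 19.5 p [ 0.5552 -0.1855  0.1179] yawy -63.62 z [-1.e-04  2.e-04 -1.e+00] y [ 4.442e-01 -8.959e-01 -2.000e-04] w 0.0529 F [ 0.2  0.1 -0.1] j [ 0.62  0.36 -0.46  1.68  0.18  1.14 -1.  ]
A [ 13.43  74.18 115.81] B [ 13.44  74.17 139.81] D [ 66.07 117.22 115.81] C [ 39.75  95.7  115.81] zyx [3.928e+01 1.000e-02 1.000e-02]
shift [ 0.1643 -0.0843 -0.0021] turn [-2.0000e-04 -1.0000e-04 -1.2396e+00] deg 71.0 rows>=8.3
```

View pics/j1.png

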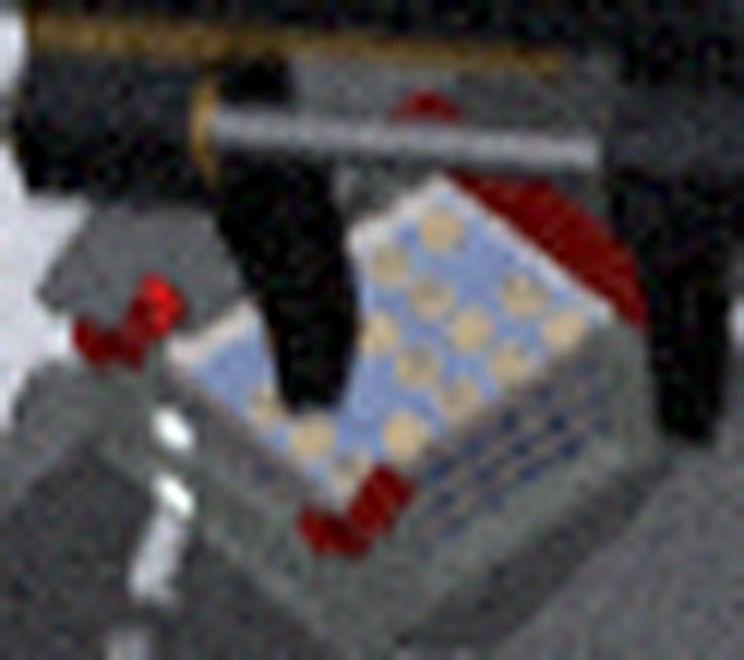

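View pics/j2.png

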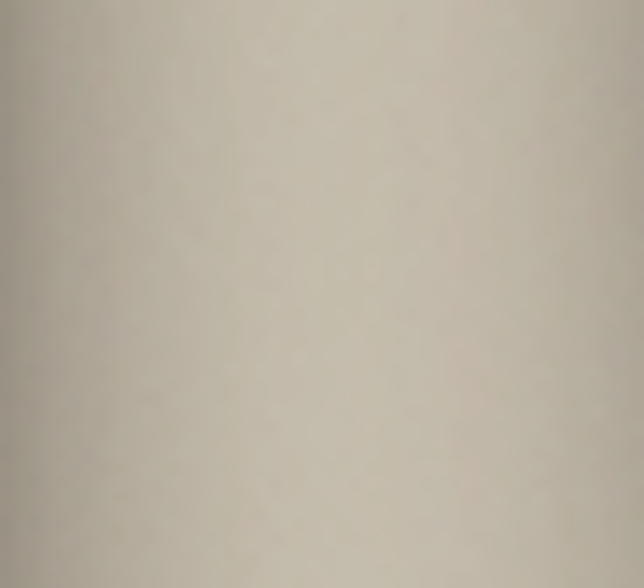

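Emit:
step_arm:
  increments:
    - [[0.03,-0.016,0],[0,0,-0.14]]
    - [[0.06,-0.03,0],[0,0,-0.28]]
    - [[0.09,-0.045,0],[0,0,-0.42]]
    - [[0.115,-0.06,0],[0,0,-0.56]]
    - [[0.14,-0.07,0],[0,0,-0.7]]

```text
time: 20.1
ee_pos: [0.6508, -0.0559, 0.1188]
eef_rot: [0.834, 0.552, 0.001, -0.001]
ft_force: [1.3, 0.2, 0.5]
width: 0.0523
```

```bash
python3 - <<'E'
from look import *
go(s,[.6652,-.0378,.08],down(7.5))
E
```

```text
t 20.1 p [ 0.6508 -0.0559  0.1188] yawy -23.04 z [ 0.0011  0.0021 -1.    ] y [ 9.202e-01 -3.914e-01  2.000e-04] w 0.0523 F [1.3 0.2 0.5] j [ 0.46  0.54 -0.61  1.48  0.31  1.22 -0.59]
A [ 98.15 209.85 116.65] B [ 98.14 209.79 140.65] D [110.13 276.78 116.81] C [104.14 243.32 116.73] zyx [ 7.986e+01 -3.000e-02  1.300e-01]
shift [0.0222 0.0062 0.0389] turn [ 0.0008 -0.0023 -0.5331] deg 30.5 rows>=3.6
```

Emit:
step_arm:
  increments:
    - [[0.006,0.002,0.01],[0,0,-0.14]]
    - [[0.012,0.004,0.02],[0,-0.001,-0.28]]
    - [[0.018,0.005,0.03],[0.001,-0.002,-0.42]]
    - [[0.022,0.006,0.038],[0.001,-0.002,-0.53]]
    - [[0.022,0.006,0.039],[0.001,-0.002,-0.533]]

```text
time: 20.6
ee_pos: [0.6644, -0.0382, 0.0789]
eef_rot: [0.659, 0.752, -0.0, -0.001]
ft_force: [-0.5, 0.3, -0.3]
width: 0.0525
```

Emit:
step_arm:
  increments:
    - [[0,0,0],[0,0,0]]
    - [[0,0,0],[0,0,0]]

```text
time: 20.8
ee_pos: [0.6644, -0.0391, 0.0795]
eef_rot: [0.661, 0.751, -0.001, -0.001]
ft_force: [-0.2, -0.4, -0.9]
width: 0.0523
```

```bash
python3 - <<'E'
from look import *
go(s,[.6652,-.0378,.0235],down(7.5))
snap('pics/k1.png',225,235,75,60,10); 
E
```

```text
t 20.8 p [ 0.6644 -0.0391  0.0795] yawy 7.30 z [-1.7e-03 -2.0e-04 -1.0e+00] y [ 0.9919  0.1271 -0.0017] w 0.0523 F [-0.2 -0.4 -0.9] j [ 0.47  0.63 -0.68  1.47  0.41  1.19 -0.14]
A [125.45 230.85  77.35] B [125.49 230.86 101.35] D [101.97 294.67  77.35] C [113.71 262.76  77.35] zyx [ 1.102e+02  9.000e-02 -3.000e-02]
shift [0.0011 0.0011 0.056 ] turn [-0.0017 -0.     -0.0034] deg 0.2 rows>=1.1
```

View pics/k1.png

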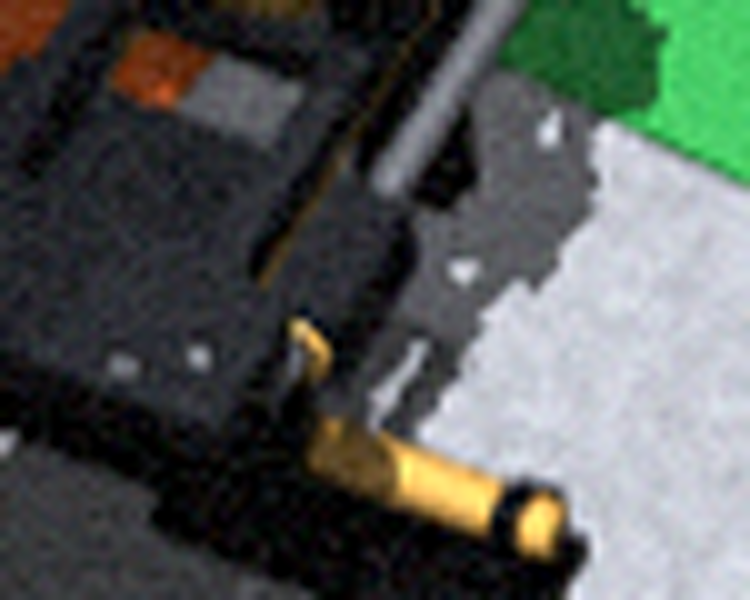

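Emit:
step_arm:
  increments:
    - [[0.001,0.001,0.02],[-0.002,0,-0.003]]
    - [[0.001,0.001,0.04],[-0.002,0,-0.003]]
    - [[0.001,0.001,0.052],[-0.002,0,-0.003]]
    - [[0.001,0.001,0.056],[-0.002,0,-0.003]]
    - [[0.001,0.001,0.056],[-0.002,0,-0.003]]

```text
time: 21.35
ee_pos: [0.6652, -0.0379, 0.0236]
eef_rot: [0.659, 0.752, 0.0, 0.0]
ft_force: [0.2, 0.5, -0.4]
width: 0.0525
```

```bash
python3 - <<'E'
from look import *
go(s,[.6652,-.0378,.0235],down(7.5))
E
```

```text
t 21.35 p [ 0.6652 -0.0379  0.0236] yawy 7.49 z [ 3.e-04  1.e-04 -1.e+00] y [9.915e-01 1.303e-01 3.000e-04] w 0.0525 F [ 0.2  0.5 -0.4] j [ 0.46  0.69 -0.66  1.51  0.45  1.1  -0.17]
A [126.11 232.25  21.46] B [126.1  232.24  45.46] D [102.42 295.99  21.47] C [114.26 264.12  21.46] zyx [ 1.1039e+02 -2.0000e-02  1.0000e-02]
shift [ 0.0001 -0.      0.0001] turn [ 0.0003 -0.0001 -0.0002] deg 0.0 rows>=0.0
```

Emit:
step_arm:
  increments:
    - [[0,0,0],[0,0,0]]
    - [[0,0,0],[0,0,0]]
    - [[0,0,0],[0,0,0]]
    - [[0,0,0],[0,0,0]]
    - [[0,0,0],[0,0,0]]
  hand: 1
  grip_force: 25

```text
time: 21.85
ee_pos: [0.6653, -0.0379, 0.0238]
eef_rot: [0.659, 0.752, 0.0, 0.0]
ft_force: [0.3, 0.2, -0.4]
width: 0.0203
```

Emit:
step_arm:
  increments:
    - [[0,0,0],[0,0,0]]
    - [[0,0,0],[0,0,0]]

```text
time: 22.05
ee_pos: [0.6655, -0.0378, 0.0239]
eef_rot: [0.659, 0.752, 0.0, 0.0]
ft_force: [0.7, 0.4, 1.3]
width: 0.0112
```

Emit:
step_arm:
  increments:
    - [[0,0,0],[0,0,0]]
    - [[0,0,-0.005],[0,0,0]]
    - [[0,0,-0.02],[0,0,0]]
    - [[0,0,-0.045],[0,0,0]]
    - [[0,0,-0.075],[0,0,0]]

```text
time: 22.55
ee_pos: [0.6649, -0.0378, 0.1001]
eef_rot: [0.659, 0.752, 0.0, -0.0]
ft_force: [0.5, -0.0, -0.5]
width: 0.0112
```

Emit:
step_arm:
  increments:
    - [[0,0,-0.005],[0,0,0]]

```text
time: 22.65
ee_pos: [0.6669, -0.0373, 0.1101]
eef_rot: [0.659, 0.752, 0.002, 0.002]
ft_force: [0.2, 0.3, -0.5]
width: 0.0112
```

```bash
python3 - <<'E'
from look import *
Rd=R.from_euler('z',DYAW,degrees=True)
p=Rd.apply([.034,0,0])+[DX,DY,0];print(p)
go(s,[p[0],p[1],.09],down(-12.9))
snap('pics/k2.png',225,225,75,60,10); 
E
```

```text
t 22.65 p [ 0.6669 -0.0373  0.1101] yawy 7.50 z [ 5.8e-03  3.0e-04 -1.0e+00] y [0.9914 0.1305 0.0058] w 0.0112 F [ 0.2  0.3 -0.5] j [ 0.48  0.6  -0.7   1.44  0.39  1.24 -0.13]
A [127.67 233.15 107.99] B [127.54 233.11 131.99] D [103.97 296.88 107.96] C [115.82 265.02 107.97] zyx [ 1.104e+02 -3.200e-01  9.000e-02]
[ 0.52804188 -0.2775905   0.        ]
shift [-0.2201 -0.1692  0.0192] turn [ 0.0058 -0.0006  0.356 ] deg 20.4 rows>=5.6
```

View pics/k2.png

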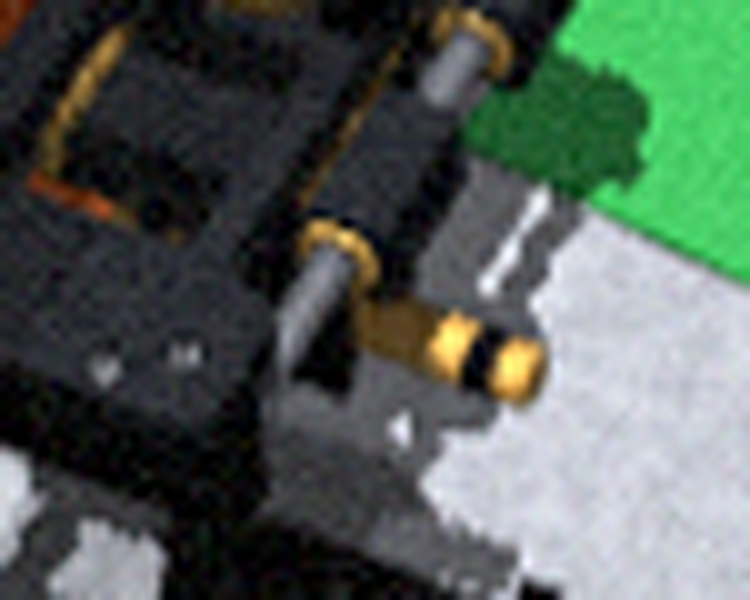

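Emit:
step_arm:
  increments:
    - [[-0.015,-0.011,0.002],[0.001,0,0.03]]
    - [[-0.045,-0.035,0.004],[0.002,0,0.08]]
    - [[-0.08,-0.06,0.006],[0.003,0,0.14]]
    - [[-0.115,-0.088,0.008],[0.004,0,0.2]]
    - [[-0.15,-0.115,0.01],[0.005,0,0.25]]

```text
time: 23.2
ee_pos: [0.5697, -0.2036, 0.0976]
eef_rot: [0.749, 0.662, -0.001, -0.001]
ft_force: [0.0, -0.3, -1.0]
width: 0.0113
```

```bash
python3 - <<'E'
from look import *
go(s,[.5281,-.2776,.09],down(-12.9))
E
```

```text
t 23.2 p [ 0.5697 -0.2036  0.0976] yawy -7.08 z [-2.e-03  1.e-04 -1.e+00] y [ 0.9924 -0.1232 -0.002 ] w 0.0113 F [ 0.  -0.3 -1. ] j [ 0.77  0.47 -0.64  1.63  0.3   1.15 -0.07]
A [61.51 47.4  95.48] B [ 61.56  47.41 119.48] D [ 54.62 115.05  95.47] C [58.06 81.23 95.47] zyx [ 9.582e+01  1.100e-01 -2.000e-02]
shift [-0.0786 -0.0321  0.0076] turn [-0.002   0.0002  0.1016] deg 5.8 rows>=1.7
```

Emit:
step_arm:
  increments:
    - [[-0.025,-0.01,0.002],[-0.001,0,0.03]]
    - [[-0.05,-0.02,0.004],[-0.002,0,0.06]]
    - [[-0.07,-0.028,0.006],[-0.002,0,0.09]]
    - [[-0.078,-0.032,0.008],[-0.002,0,0.102]]
    - [[-0.0785,-0.032,0.008],[-0.002,0,0.102]]

```text
time: 23.7
ee_pos: [0.5272, -0.2785, 0.089]
eef_rot: [0.783, 0.622, -0.0, -0.0]
ft_force: [-0.1, -0.1, -1.4]
width: 0.0108
```

Emit:
step_arm:
  increments:
    - [[0,0,0],[0,0,0]]
    - [[0,0,0],[0,0,0]]

```text
time: 23.9
ee_pos: [0.5279, -0.2769, 0.089]
eef_rot: [0.782, 0.623, -0.0, -0.001]
ft_force: [-0.6, -0.2, -0.8]
width: 0.011
```

```bash
python3 - <<'E'
from look import *
for z in(.055,.042,.0295): go(s,[.5281,-.2776,z],down(-12.9))
snap('pics/l1.png')
E
```

```text
t 23.9 p [ 0.5279 -0.2769  0.089 ] yawy -12.92 z [-8.e-04  7.e-04 -1.e+00] y [ 0.9747 -0.2235 -0.001 ] w 0.0110 F [-0.6 -0.2 -0.8] j [ 0.89  0.45 -0.6   1.67  0.27  1.11 -0.02]
A [ 33.75 -33.59  86.85] B [ 33.77 -33.6  110.85] D [33.77 34.41 86.88] C [33.76  0.41 86.87] zyx [8.998e+01 6.000e-02 3.000e-02]
shift [-0.0006  0.0003  0.034 ] turn [-0.001  -0.0005 -0.0003] deg 0.1 rows>=0.7
shift [-0.0006  0.0003  0.047 ] turn [-0.001  -0.0005 -0.0003] deg 0.1 rows>=0.9
shift [-0.0006  0.0004  0.0595] turn [-0.001  -0.0005 -0.0003] deg 0.1 rows>=1.2
```

View pics/l1.png

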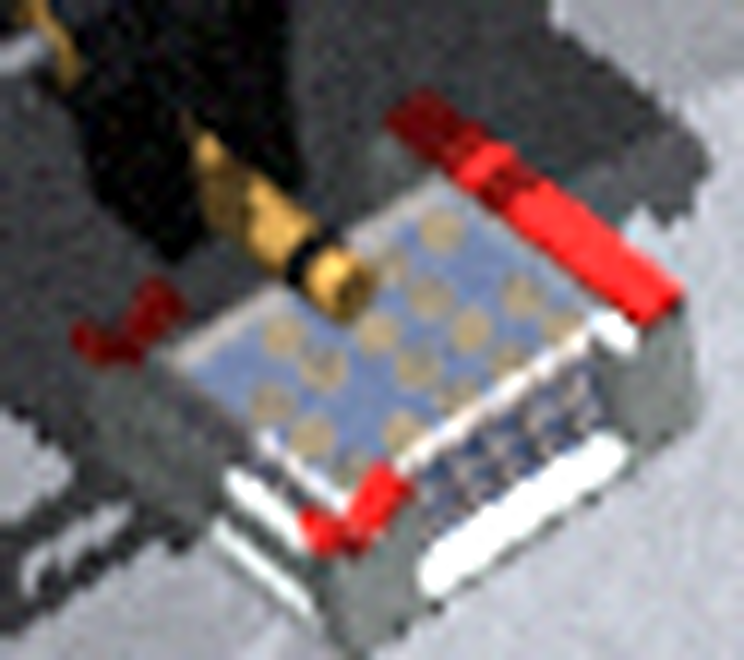

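Emit:
step_arm:
  increments:
    - [[0,0,0.008],[-0.001,0,0]]
    - [[-0.0005,0,0.022],[-0.001,0,0]]
    - [[-0.0005,0,0.036],[-0.001,0,0]]
    - [[-0.0006,0.0003,0.045],[-0.001,0,0]]
    - [[-0.0006,0.0003,0.047],[-0.001,0,0]]

```text
time: 24.45
ee_pos: [0.5271, -0.2772, 0.04]
eef_rot: [0.782, 0.623, -0.0, -0.001]
ft_force: [-0.4, 0.2, -0.9]
width: 0.0109
```

Emit:
step_arm:
  increments:
    - [[0,0,0],[0,0,0]]

```text
time: 24.55
ee_pos: [0.5271, -0.2771, 0.0396]
eef_rot: [0.782, 0.623, -0.0, -0.002]
ft_force: [-0.1, 0.2, -0.3]
width: 0.0108
```

```bash
python3 - <<'E'
from look import *
for z in(.034,.0298): go(s,[.5281,-.2776,z],down(-12.9))
snap('pics/l2.png')
E
```

```text
t 24.55 p [ 0.5271 -0.2771  0.0396] yawy -12.91 z [-0.0025  0.0023 -1.    ] y [ 0.9747 -0.2235 -0.003 ] w 0.0108 F [-0.1  0.2 -0.3] j [ 0.87  0.5  -0.58  1.7   0.31  1.03 -0.04]
A [ 32.93 -33.92  37.46] B [ 33.   -33.96  61.46] D [32.94 34.08 37.57] C [32.93  0.08 37.52] zyx [89.99  0.17  0.09]
shift [-0.0003  0.0011  0.0056] turn [-0.003  -0.0016 -0.0002] deg 0.2 rows>=0.1
shift [-0.0003  0.0011  0.0098] turn [-0.003  -0.0016 -0.0002] deg 0.2 rows>=0.2
```

View pics/l2.png

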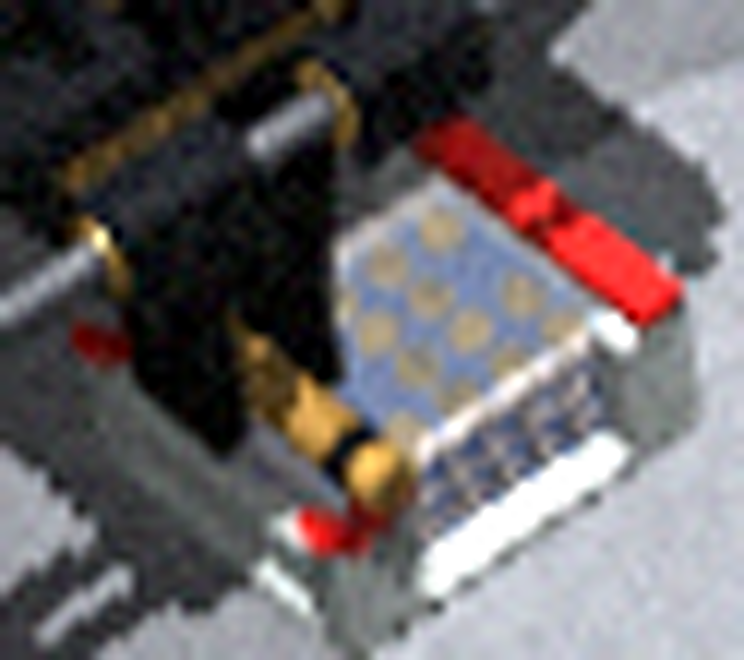

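Emit:
step_arm:
  increments:
    - [[0,0.0005,0.002],[-0.002,-0.001,0]]
    - [[0,0.001,0.004],[-0.003,-0.001,0]]
    - [[0,0.001,0.0065],[-0.003,-0.001,0]]
    - [[0,0.001,0.0065],[-0.003,-0.001,0]]

```text
time: 25.0
ee_pos: [0.5278, -0.2773, 0.0329]
eef_rot: [0.782, 0.623, 0.0, -0.0]
ft_force: [0.0, 0.6, -1.4]
width: 0.0106
```

```bash
python3 - <<'E'
from look import *
for z in(.0298,): go(s,[.5281,-.2776,z],down(-12.9))
E
```

```text
t 25.0 p [ 0.5278 -0.2773  0.0329] yawy -12.91 z [-2.e-04  7.e-04 -1.e+00] y [ 9.747e-01 -2.235e-01 -4.000e-04] w 0.0106 F [ 0.   0.6 -1.4] j [ 0.87  0.51 -0.58  1.71  0.32  1.02 -0.05]
A [ 33.67 -33.96  30.8 ] B [ 33.67 -33.97  54.8 ] D [33.68 34.04 30.84] C [33.67  0.04 30.82] zyx [8.999e+01 2.000e-02 3.000e-02]
shift [-0.0002  0.0004  0.0031] turn [-0.0004 -0.0006 -0.0002] deg 0.0 rows>=0.1
```

Emit:
step_arm:
  increments:
    - [[0,0.0002,0.001],[0,0,0]]
    - [[0,0.0003,0.002],[0,0,0]]
    - [[0,0.0003,0.003],[0,0,0]]
    - [[0,0.0003,0.0033],[0,0,0]]

```text
time: 25.4
ee_pos: [0.5282, -0.2774, 0.0298]
eef_rot: [0.782, 0.623, 0.0, -0.0]
ft_force: [-1.5, 0.3, 2.2]
width: 0.0109
```

```bash
python3 - <<'E'
from look import *
snap('pics/l3.png')
E
```

```text
t 25.4 p [ 0.5282 -0.2774  0.0298] yawy -12.91 z [ 0.e+00  6.e-04 -1.e+00] y [ 9.747e-01 -2.235e-01 -1.000e-04] w 0.0109 F [-1.5  0.3  2.2] j [ 0.86  0.52 -0.57  1.71  0.32  1.01 -0.05]
A [ 34.12 -33.93  27.63] B [ 34.12 -33.94  51.63] D [34.13 34.07 27.67] C [34.12  0.07 27.65] zyx [8.999e+01 1.000e-02 3.000e-02]
```

View pics/l3.png

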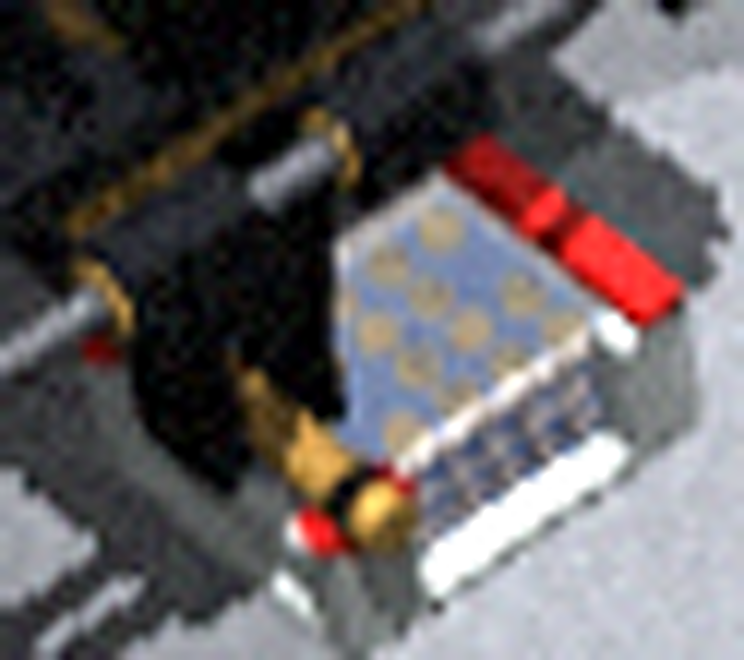

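Emit:
step_arm:
  increments:
    - [[0,0,0.0004],[0,0,0]]
    - [[0,0,0.0006],[0,0,0]]
    - [[0,0,0.0006],[0,0,0]]
    - [[0,0,0.0006],[0,0,0]]
    - [[0,0,0.0006],[0,0,0]]

```text
time: 25.95
ee_pos: [0.5283, -0.2774, 0.0296]
eef_rot: [0.782, 0.623, 0.0, -0.0]
ft_force: [-2.3, 1.2, 4.8]
width: 0.0112
```

```bash
python3 - <<'E'
from look import *
print(s['torque'].round(2))
snap('pics/l4.png',400,225,50,50,12,'top',1.3)
E
```

```text
t 25.95 p [ 0.5283 -0.2774  0.0296] yawy -12.91 z [ 1.e-04  4.e-04 -1.e+00] y [ 0.9747 -0.2235 -0.    ] w 0.0112 F [-2.3  1.2  4.8] j [ 0.86  0.52 -0.57  1.71  0.32  1.01 -0.05]
A [ 34.17 -33.92  27.47] B [ 34.17 -33.92  51.47] D [34.19 34.08 27.49] C [34.18  0.08 27.48] zyx [8.999e+01 0.000e+00 2.000e-02]
[ 0.2   0.45 -0.05]
```

View pics/l4.png

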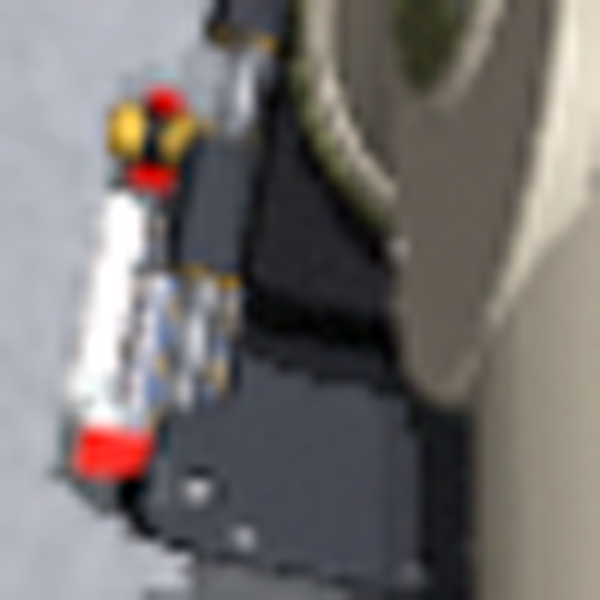

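Emit:
step_arm:
  increments:
    - [[0,0,0],[0,0,0]]
    - [[0,0,-0.0003],[0,0,0]]
    - [[0,0,-0.0003],[0,0,0]]
    - [[0,0,-0.0003],[0,0,0]]
  hand: 0.3

```text
time: 26.4
ee_pos: [0.5283, -0.2774, 0.0298]
eef_rot: [0.782, 0.623, 0.0, -0.0]
ft_force: [0.6, 0.8, 0.4]
width: 0.0292
```

Emit:
step_arm:
  increments:
    - [[0,0,-0.004],[0,0,0]]
    - [[0,0,-0.015],[0,0,0]]
    - [[0,0,-0.035],[0,0,0]]
    - [[0,0,-0.07],[0,0,0]]
    - [[0,0,-0.11],[0,0,0]]

```text
time: 26.9
ee_pos: [0.5277, -0.277, 0.1411]
eef_rot: [0.782, 0.623, 0.0, -0.001]
ft_force: [0.8, 0.0, 0.8]
width: 0.0306
```

```bash
python3 - <<'E'
from look import *
go(s,[.6,-.05,.2],down(0))
snap('pics/m1.png')
E
```

```text
t 26.9 p [ 0.5277 -0.277   0.1411] yawy -12.90 z [-0.001   0.0012 -1.    ] y [ 0.9748 -0.2232 -0.0012] w 0.0306 F [0.8 0.  0.8] j [ 0.9   0.39 -0.62  1.62  0.24  1.21  0.01]
A [ 33.57 -33.73 138.94] B [ 33.6  -33.76 162.94] D [ 33.57  34.27 139.01] C [ 33.57   0.27 138.98] zyx [9.e+01 7.e-02 6.e-02]
shift [ 0.2375  0.0197 -0.0587] turn [-0.0011 -0.0011 -0.2251] deg 12.9 rows>=4.9
```

View pics/m1.png

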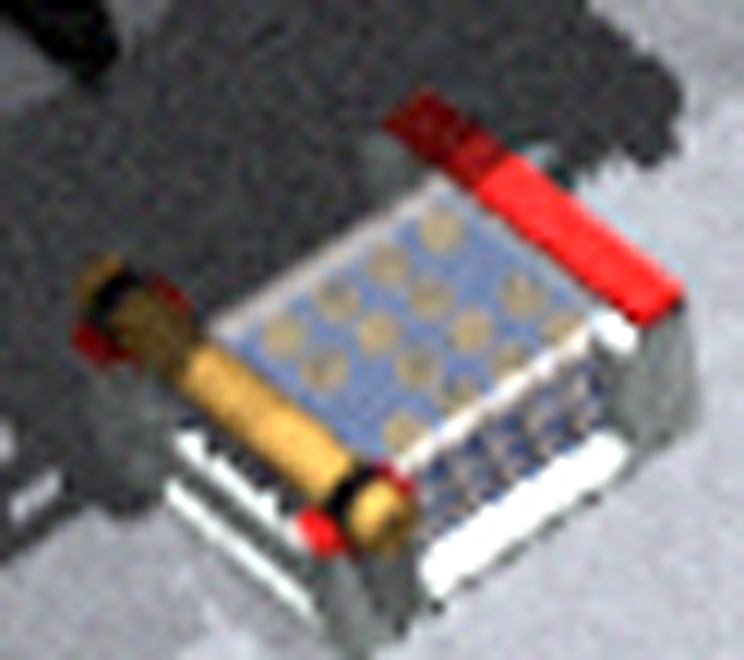

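The rod lies in both red notches, with its ends at crop (100,300) and (380,510), and the pile is flat beneath the lip. I'll move the arm away for a clear final look.

Emit:
step_arm:
  increments:
    - [[0.025,0,-0.015],[0,0,0]]
    - [[0.065,0.005,-0.03],[0,0,0]]
    - [[0.105,0.01,-0.04],[0,0,0]]
    - [[0.14,0.012,-0.05],[0,0,0]]
    - [[0.15,0.012,-0.055],[0,0,0]]

```text
time: 27.45
ee_pos: [0.5773, -0.1291, 0.2059]
eef_rot: [0.78, 0.626, 0.003, 0.004]
ft_force: [0.5, 0.2, 0.0]
width: 0.0305
```

Emit:
step_arm:
  increments:
    - [[0,0,0],[0,0,0]]
    - [[0,0,0],[0,0,0]]

```text
time: 27.65
ee_pos: [0.5774, -0.1295, 0.2063]
eef_rot: [0.78, 0.626, 0.003, 0.005]
ft_force: [-0.8, 0.2, -0.0]
width: 0.0305
```

```bash
python3 - <<'E'
from look import *
snap('pics/n1.png');snap('pics/n2.png',398,230,46,42,14,'top',1.2)
im=r.camera('scene')['pixels'];cv2.imwrite('pics/n3.png',im)
a=cv2.imread('pics/scene0.png').astype(int)
d=np.abs(a-im.astype(int)).max(2)
for n,(u,v) in dict(tweezers=(322,382),screwdriver=(163,275),oil=(430,381),loupe=(131,221),dish=(220,134),holder=(509,271)).items(): print(n,d[v-18:v+18,u-18:u+18].mean().round(1))
E
```

```text
t 27.65 p [ 0.5774 -0.1295  0.2063] yawy -12.54 z [ 0.0111 -0.0029 -0.9999] y [ 0.9761 -0.217   0.0114] w 0.0305 F [-0.8  0.2 -0. ] j [ 0.71  0.34 -0.7   1.56  0.22  1.32 -0.24]
A [ 49.27 121.12 204.23] B [ 49.   121.13 228.23] D [ 48.84 189.12 204.2 ] C [ 49.06 155.12 204.21] zyx [ 9.036e+01 -6.500e-01 -2.000e-02]
tweezers 12.9
screwdriver 11.0
oil 9.6
loupe 10.6
dish 84.1
holder 11.8
```

View pics/n1.png

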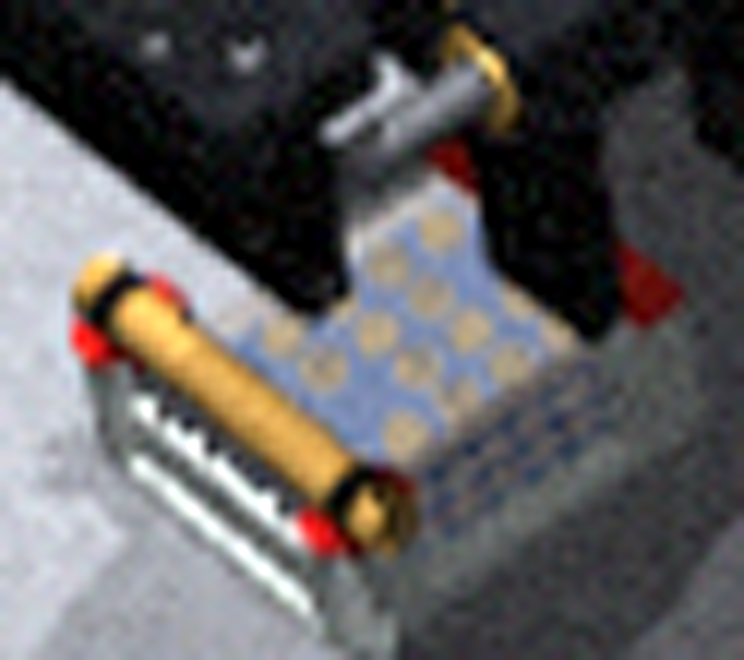

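View pics/n2.png

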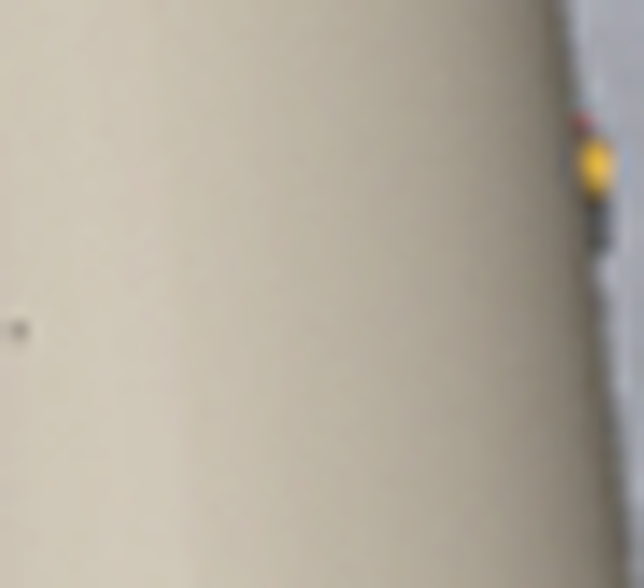

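View pics/n3.png

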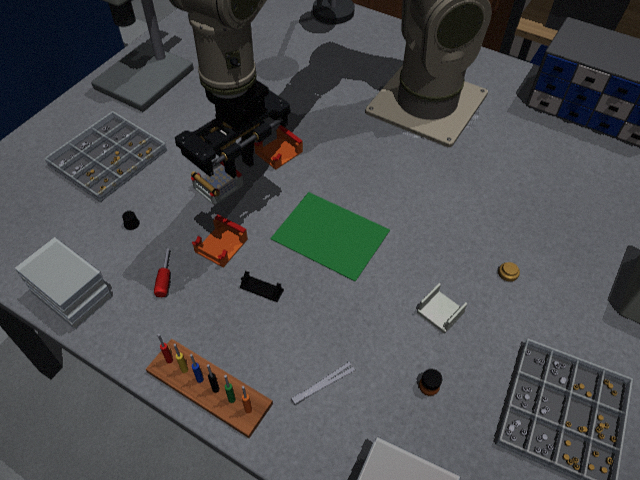

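The final pictures show the rod in both notches, the pile flat under the lip, an empty cradle and rest, and the visible bystanders unmoved. The dish at (220,134) is only hidden behind the arm. Handing in.

```bash
python3 -c "
from bench import r
print(r.close_job())"
```

```text
the job is handed in; nothing more can be done
None
```

The job is done in the order asked and handed in at about 28 s of the 61 s allowed.

**What I did**
- I lifted the pile out of the cradle by its ends, set it down on the mat as one pile and let go.
- I regripped it by its long sides and lowered it tilted 13° with one end first. I slid it under the lip until it touched the head wall at about 4–5 N, then levelled it past the tail wall without contact.
- I set it on the dock floor, where the arm measured its underside at 4.2 mm against the 4 mm expected, with about 7 N of contact.
- I seated the brass rod in both red notches at the expected height and held it there for about half a second, until it had settled, before letting go.

**Last checks**
- The scene camera showed the pile flat and together under the lip, with the rod in both notches.
- The cradle and the rod rest were empty, and the gripper was clear of everything, with the force reading back to noise.
- Five of the six bystanders matched the first picture. I could not confirm the parts dish, because the arm hid it. I never worked near it on purpose.

**Did not agree or could not be used**
- The two cameras disagreed by 1–4 mm in y, so I corrected the dock position using arm readings and the touch on the head wall.
- The last top-camera view of the dock was blocked by the arm, so the final check rests on the scene camera.
- The gripper read about 11 mm on the 12 mm rod, which I took as an offset in the reading.

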